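# Fetch the cue ball from behind the barware

## Robot

A 6-joint arm with a two-finger parallel gripper is mounted at the origin on the work surface. World frame = base frame: x ahead of the robot, y to its left, z up, the work surface at z = 0. Lengths are in m, angles in rad, forces in N, time in s.
With the tool pointing down it reaches from about 0.4 to 0.825 m from the base axis. Payload 7 kg.
Tool frame: the origin (TCP) lies midway between the tips of the shut fingers; the grasp point (between the pads) lies 19 mm behind it; z points along the fingers, y is the line along which they close (so a half turn about z gives the same grasp; the last joint's range is limited). The gripper opens to 88 mm and grips with 3 to 60 N. Pads are 19 mm wide; open, the fingers measure 130 mm over their backs; the gripper's body (78 mm by 193 mm) begins 47 mm behind the grasp point.
Start: joints at [-0.929, 0.359, 0.012, 0, -1.224, -0.288], TCP at [0.234, -0.633, 0.227] pointing down, gripper open.
Joint ranges: [-3.07, 3.07], [-1.43, 2.12], [-1.02, 1.25], [-3.03, 1.67], [-3.05, -0], [-3.03, 3.03]. Speed limits (rad/s): [2.39, 2.39, 3.01, 3.14, 3.14, 3.14].

## Interface

Orientations are given as [roll, pitch, yaw] about the fixed x, y, z axes, in that order (R = Rz(yaw) Ry(pitch) Rx(roll)).
In Python, from station import get_state, grab_frame, calibration, job_done, boxes_of, regions_of, spot_point gives the robot as it stands. The module is installed in compiled form; this text tells all that it offers.
- The arm moves only by the tool arm_command, never from a script. Its argument "commands" is a list of rows, each an object of numbers: "tx", "ty", "tz": the shift along the tool's x, y, z each as a share of 25 cm, from -1 to 1; "twist": the turn about the tool's z as a share of 180 degrees, from -1 to 1. A call has exactly 8 rows; each row is the pose to reach, as a shift and turn from the pose commanded when the call began, along the tool's axes at that moment, turning the shorter way round; what a row does not reach only later rows make up. A row lasts 1/12 s, in which the tool goes at most 41.7 mm and 7.16 degrees, less where a joint would pass 70% of its speed; a pose out of reach is approached as far as the arm can. A call with a number of a shift or a turn outside -1 to 1 is refused whole. A call with a gripper value outside its range is refused whole. "claw" is the opening, from 0 (shut) to 1 (fully open), set as the call begins (left out, the last holds). The fingers move at their own pace and stop on an object; "grip_force" is the grip in N (left out, the last holds). Time passes only in rows, so rows that repeat a pose let the fingers close, or fill a call up. It gives the time, the measured TCP pose, the force, the opening and the grip force at its end, in the units of the state.
- get_state(): the state, without advancing time (a new reading comes with each control period).
- grab_frame(name): name is "scene" or "side" or "wrist"; returns the picture (400x640x3 uint8, red, green, blue); there is no depth.
- calibration(name): a dict with "camera_matrix" (3x3 intrinsics, pixels), "extrinsics" (4x4, takes a point from camera to world coordinates). Camera axes: x right, y down, z forward; pixel columns grow to the right and rows downward; lengths in m; the calibration is good to about 2 mm. The wrist camera is an equidistant fisheye: a pixel r from the principal point sees the ray r / f radians off the axis. A picture is of the moment at which its call begins: read the wrist's pose just before it. calibration takes no time and is no camera call; for the wrist camera it gives the pose at the moment of the call.
- job_done(): hands the job in; it is judged then, once.
Trained networks look in the newest picture that a camera, given by its name, has taken for a name from the list of things; names that differ only in an ending like _2 or _b are one class to them, and where a whole thing is asked for, a point or a joint stands for the part that bears it (a point fixed in the world has none). Each returns a list of dicts, best first, with "score" (0 to 1); they miss things now and then, are a little off and sometimes report something else, mostly with a low value. They report only what shows in the picture. A call takes as long as a camera call.
- boxes_of(query, camera): "rect" ([left, top, right, bottom] in pixels, round what is visible of it).
- regions_of(query, camera): "region" (400x640 bool, what is visible of it) and "rect" ([left, top, right, bottom] in pixels, round what is visible of it).
- spot_point(query, camera): "uv" ([column, row] in pixels: a listed point, or the origin of a listed thing).
The state is a dict: "t": time; "q": joint angles; "qd": joint speeds; "joint_efforts": joint torques, N m; "eef_pos": TCP position; "ee_rot": TCP orientation; "force": force on the tool from outside, world axes, zero at the start; "moment": the same for the moment, N m; "width": finger opening in m; "gripper_force": force on a finger pad.
Only numpy, scipy, OpenCV 4.12 (cv2) and the standard library are available. Lean on these libraries where they do the work, as an engineer would, in place of code of your own. Each camera call takes 0.05 s, during which the arm holds its last target. There are 200 camera calls.

## Task

The white cue ball sits in its brass ring on the dark serving board, hemmed in by the cocktail shaker, the square bottle and the dice cup. Clear all three into the empty side tray, and only then move the ball to the empty brass ball stand on the table; when it is there, put the three back on the board, each upright and centred on the very coaster it came from. Keep the three upright all along, and leave the cue chalk and the small round tip shaper where they are.

Things in the scene. Friction and masses are not known exactly. Their poses are not given: they have to be found in the camera images.
- board: fixed dark wooden board, 200 (x) x 250 (y) x 12 mm, left or right of the middle; a 10 mm wide lip along its +x edge rises to 40 mm. Origin: centre of underside. Three cork coasters, 72 mm wide, tops at z = 15 mm, centred at board x, y = (30, 75), (-45, 0), (30, -75) mm; brass ring for the ball at (30, 0), 54 mm wide, 36 mm opening, top at z = 24 mm.
- tray: shallow pale wooden tray, fixed, empty at the start, 135 (x) x 270 (y) x 18 mm high, walls and floor 5 mm. Origin: centre of its underside. The side area: it takes the three things in a row along its y, about 88 mm apart.
- stand: empty brass ball stand on the bare table between board and tray, fixed: a ring of 54 mm outer width, 36 mm opening, 12 mm high. Origin: centre of its underside. The ball resting in it has its centre 34 mm above this origin.
- cueball: plain white cue ball, 57 mm across, 170 g, at the start in the brass ring of the board, centre 46 mm above the board's underside. Origin: its centre; its axes turn as it rolls.
- shaker: steel cocktail shaker, round, 175 mm tall, 64 mm across at most (95 to 108 mm up), with a straight cap 40 mm across from 134 to 175 mm up, to grip it by; about 300 g. Origin: centre of its underside, z up. Stands on one of the three coasters at the start.
- bottle: square amber bottle, 56 x 56 mm and 98 mm tall, with a 28 mm neck and on it a round wooden stopper 32 mm across from 112 to 154 mm up, fixed to the bottle, to grip it by; about 400 g. Origin: centre of its underside, z up. Stands on one of the three coasters at the start.
- dicecup: dark brown open round dice cup, 115 mm tall, 60 mm across at the rim and a little narrower below, wall 4 mm, about 150 g; can be gripped across its outside just below the rim. Origin: centre of its underside, z up. Stands on one of the three coasters at the start.
- chalk: bystander: loose blue cue chalk, 23 mm square, 22 mm tall, in a near corner of the board. Origin: centre of its underside.
- shaper: bystander: loose black round cue tip shaper, 30 mm across, 20 mm tall, on the table just on the robot's side of the stand, 100 mm from it. Origin: centre of its underside.

How it is judged:
By the outcome, as a careful person would: the job done as asked, in the order asked, and still so for the second after the job is handed in, with the robot touching nothing.
It also fails if it takes over 136 s, if anything falls off the work surface, if the arm or the gripper's body presses on something with over 40 N, if the wrist force passes 120 N, or if a joint passes its speed limit or range.

## Working session

There is one attempt and no reset: what is moved stays moved. The work goes in short steps, Python scripts to look and compute and a tool call to move; the robot and the scene stay as the last step left them, time stands still between calls to the robot, and variables do not carry over. Pictures are saved under pics/ and viewed, at most 14 in all, crops included, and the job is handed in when it is done.

Besides the shell and the picture viewer there is one more tool, called after ">>>" as name(argument=value, ...), one argument or row to a line, values as JSON. arm_command: Moves the arm, as the interface text tells. Shift numbers are shares of 25 cm and turn numbers shares of 180 degrees, none past 1 either way. Its arguments: {"type":"object","properties":{"commands":{"type":"array"},"claw":{"type":"number"},"grip_force":{"type":"number"}},"required":["commands"]}

```bash
mkdir -p pics
cat > h.py <<'E'
import numpy as np, cv2
from station import *
def snap(n,f):
    im=grab_frame(n); cv2.imwrite('pics/'+f,im[:,:,::-1]); return im
def ray(cam,uv):
    c=calibration(cam);K=np.array(c['camera_matrix']);T=np.array(c['extrinsics'])
    x=(uv[0]-K[0,2])/K[0,0];y=(uv[1]-K[1,2])/K[1,1]
    if cam=='wrist':
        r=np.hypot(x,y); d=np.array([np.sin(r)*x/max(r,1e-9),np.sin(r)*y/max(r,1e-9),np.cos(r)])
    else: d=np.array([x,y,1.])
    return T[:3,3],T[:3,:3]@d
def onz(cam,uv,z):
    o,d=ray(cam,uv); return o+d*(z-o[2])/d[2]
def proj(cam,P):
    c=calibration(cam);K=np.array(c['camera_matrix']);T=np.array(c['extrinsics'])
    p=T[:3,:3].T@(np.asarray(P)-T[:3,3])
    if cam=='wrist':
        th=np.arctan2(np.hypot(p[0],p[1]),p[2]);h=max(np.hypot(p[0],p[1]),1e-9);q=th*p[:2]/h
    else: q=p[:2]/p[2]
    return np.array([K[0,0]*q[0]+K[0,2],K[1,1]*q[1]+K[1,2]])
E
cat > a.py <<'E'
from h import *
np.set_printoptions(precision=3,suppress=True)
a=snap('scene','s1.png');b=snap('side','d1.png')
cv2.imwrite('pics/w1.png',grab_frame('wrist')[:,:,::-1])
s=get_state();print({k:np.round(s[k],3) for k in s})
for c in('scene','side'):
    print(c,np.array(calibration(c)['extrinsics'])[:3])
    for q,z in dict(board=0,tray=0,stand=0,cueball=.046,shaker=.015,bottle=.015,dicecup=.015,chalk=.012,shaper=0).items():
        r=spot_point(q,c)
        for k in r[:2]: print(q,round(k['score'],2),np.array(k['uv']),onz(c,k['uv'],z))
E
python3 a.py
```

```text
{'t': np.float64(0.15), 'q': array([-0.929,  0.359,  0.011, -0.   , -1.224, -0.288]), 'qd': array([-0.001, -0.001,  0.004,  0.001,  0.   ,  0.001]), 'joint_efforts': array([ -0.002, -58.328,  29.329,   7.001,   0.009,  -0.   ]), 'eef_pos': array([ 0.234, -0.633,  0.226]), 'ee_rot': array([ 3.14 , -0.   , -2.788]), 'force': array([ 0.696,  0.201, -0.668]), 'moment': array([ 0.006, -0.038,  0.024]), 'gripper_force': np.float64(0.0), 'width': np.float64(0.088)}
scene [[ 0.826  0.477 -0.3    0.846]
 [ 0.563 -0.696  0.446 -0.457]
 [ 0.004 -0.537 -0.843  0.987]]
board 0.95 [383.1 164.6] [0.559 0.256 0.   ]
board 0.57 [300.3 227.7] [ 0.492 -0.017  0.   ]
tray 0.83 [239.6 305.6] [ 0.496 -0.248  0.   ]
stand 0.56 [335.  244.9] [ 0.585 -0.009  0.   ]
stand 0.33 [301.4 224.9] [ 0.49  -0.009  0.   ]
cueball 0.67 [393.6 158.8] [0.585 0.253 0.046]
cueball 0.62 [401.9 145.1] [0.581 0.304 0.046]
shaker 0.92 [378.2 186.3] [0.588 0.181 0.015]
bottle 0.73 [364.  154.3] [0.506 0.246 0.015]
bottle 0.58 [391.5 158.4] [0.571 0.275 0.015]
dicecup 0.94 [403.5 147.6] [0.579 0.324 0.015]
shaper 0.68 [304.2 228.1] [ 0.5   -0.013  0.   ]
side [[-0.765 -0.491  0.417  0.136]
 [-0.644  0.569 -0.511  0.47 ]
 [ 0.013 -0.659 -0.752  0.752]]
board 0.95 [230.1 275.8] [0.555 0.249 0.   ]
tray 0.95 [375.  175.2] [ 0.489 -0.236  0.   ]
stand 0.85 [292.5 202.5] [ 0.597 -0.007  0.   ]
cueball 0.73 [221.2 259.2] [0.575 0.247 0.046]
shaker 0.64 [242.8 243.8] [0.589 0.176 0.015]
bottle 0.66 [249.7 279.6] [0.507 0.231 0.015]
bottle 0.23 [223.5 328.6] [0.466 0.342 0.015]
dicecup 0.55 [198. 291.] [0.571 0.323 0.015]
chalk 0.49 [220.6 331.5] [0.467 0.349 0.012]
shaper 0.68 [324.4 218.5] [ 0.498 -0.02   0.   ]
```

View pics/s1.png

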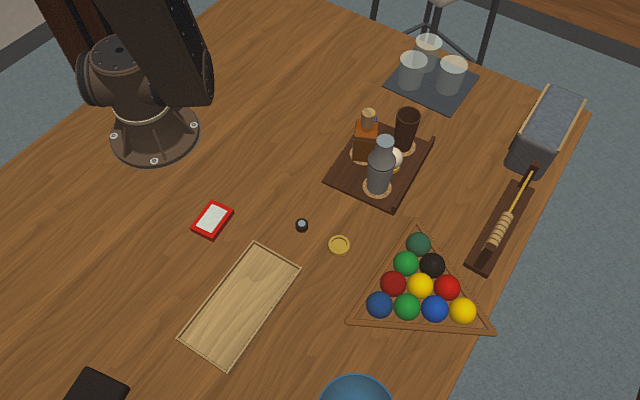

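View pics/d1.png

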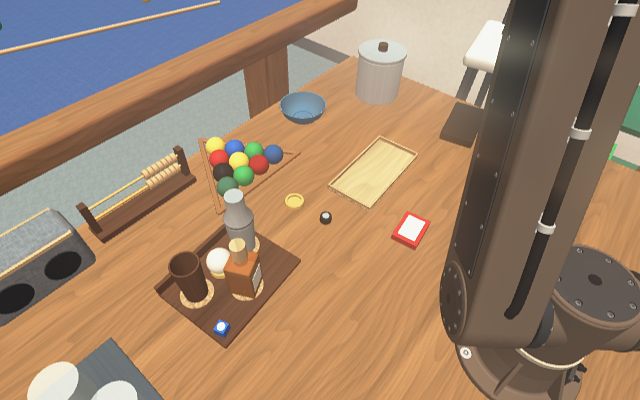

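View pics/w1.png

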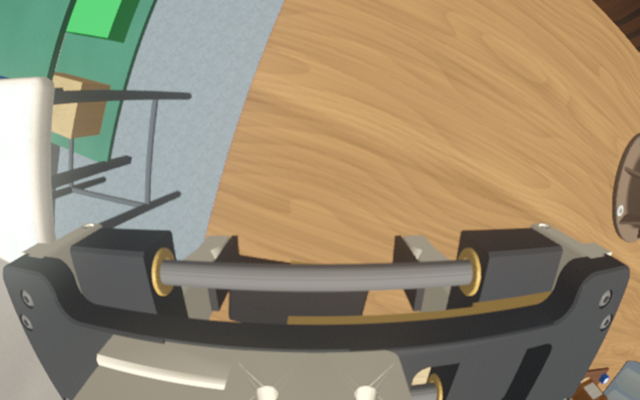

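The wrist view shows only empty table. In the scene view the shaker (378,186) is on the -y coaster, the bottle (364,154) on the -x coaster and the cup (404,147) on the +y coaster. The stand is at (339,243) and the tray around (240,306). I'll zoom in for corners.

```bash
cat > b.py <<'E'
from h import *
a=cv2.imread('pics/s1.png');b=cv2.imread('pics/d1.png')
z=lambda im,x,y:cv2.resize(im[y:y+150,x:x+150],None,fx=3.5,fy=3.5,interpolation=cv2.INTER_CUBIC)[:, :] 
m=np.hstack([cv2.resize(a[100:220,310:445],(400,356),interpolation=2),cv2.resize(b[185:350,150:305],(400,426),interpolation=2)[:356]]) if 0 else None
l=cv2.resize(a[100:225,315:440],(400,400),interpolation=2);r=cv2.resize(b[185:350,145:310],(400,400),interpolation=2)
cv2.imwrite('pics/z1.png',np.hstack([l,r]))
np.set_printoptions(precision=4,suppress=True)
for c in('scene','side'):
    grab_frame(c)
    r=regions_of('tray',c)[0]; m=r['region'].astype(np.uint8)
    cn=max(cv2.findContours(m,0,1)[0],key=cv2.contourArea)
    ap=cv2.approxPolyDP(cv2.convexHull(cn),6,True)[:,0]
    print(c,'tray',r['score'],[(p,onz(c,p,.018)[:2]) for p in ap])
    for q,zz in (('stand',.006),('shaper',.01)):
        r=regions_of(q,c)[:1]
        for k in r:
            ys,xs=np.nonzero(k['region']);print(q,k['score'],xs.mean(),ys.mean(),onz(c,(xs.mean(),ys.mean()),zz))
E
python3 b.py
```

```text
scene tray 0.87 [(array([254, 240], dtype=int32), array([ 0.4297, -0.1115])), (array([301, 271], dtype=int32), array([ 0.5635, -0.1136])), (array([226, 374], dtype=int32), array([ 0.57  , -0.3753])), (array([177, 336], dtype=int32), array([ 0.4387, -0.3741]))]
stand 0.78 338.1937172774869 245.46858638743456 [ 0.5935 -0.0088  0.006 ]
shaper 0.44 301.1617647058824 225.21323529411765 [ 0.4932 -0.015   0.01  ]
side tray 0.88 [(array([416, 153], dtype=int32), array([ 0.4411, -0.3764])), (array([369, 211], dtype=int32), array([ 0.419 , -0.1012])), (array([328, 188], dtype=int32), array([ 0.5484, -0.096 ])), (array([379, 137], dtype=int32), array([ 0.5648, -0.3667]))]
stand 0.7 294.04545454545456 202.38429752066116 [ 0.5902 -0.006   0.006 ]
```

View pics/z1.png

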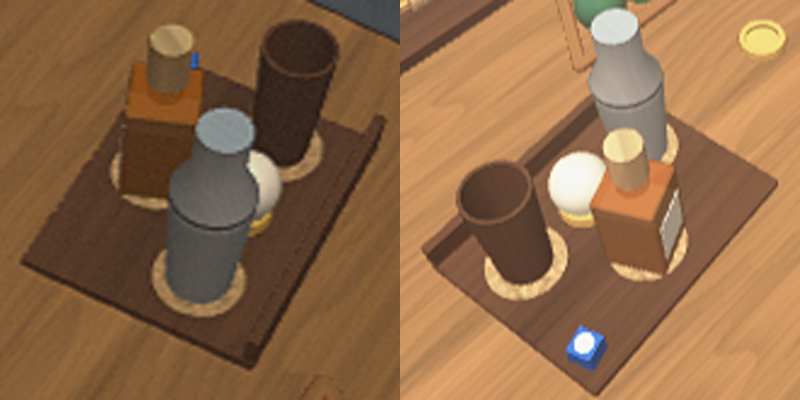

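The zoom shows clear object tops: shaker cap at scene (386,141), stopper at (369,112) and cup rim at (408,114). I'll triangulate these against the side view.

```bash
cat > c.py <<'E'
from h import *
np.set_printoptions(precision=4,suppress=True)
S=lambda u,v:(315+u/3.2-.3,100+v/3.2-.3)
D=lambda u,v:(145+(u-400)/2.424-.3,185+v/2.424-.3)
for n,s,d,z in[('shaker',S(226,131),D(615,27),.19),('bottle',S(172,40),D(623,143),.169),('cup',S(299,46),D(494,190),.13)]:
    o1,d1=ray('scene',s);o2,d2=ray('side',d)
    t=np.linalg.lstsq(np.c_[d1,-d2],o2-o1,rcond=None)[0];p,q=o1+t[0]*d1,o2+t[1]*d2
    print(n,onz('scene',s,z),onz('side',d,z),'tri',(p+q)/2,np.linalg.norm(p-q))
print('-x-y',onz('scene',S(23,263),.012),onz('side',D(777,183),.012))
print('-x+y',onz('side',D(597,388),.012));print('+x+y lip',onz('side',D(425,248),.04),onz('scene',S(382,117),.04))
print('+x-y lip',onz('scene',S(258,345),.04))
for c in('scene','side'): print(c,'chalk',[(k['score'],onz(c,k['uv'],.012)) for k in spot_point('chalk',c)[:2]])
E
python3 c.py
```

```text
shaker [0.5857 0.1778 0.19  ] [0.5819 0.1777 0.19  ] tri [0.5843 0.1777 0.1886] 0.0028121433891467444
bottle [0.5037 0.2463 0.169 ] [0.5031 0.2444 0.169 ] tri [0.5034 0.2451 0.1696] 0.0016703711556375236
cup [0.5697 0.329  0.13  ] [0.571 0.326 0.13 ] tri [0.5701 0.3267 0.132 ] 0.0008973178563597058
-x-y [0.4641 0.1146 0.012 ] [0.4571 0.1201 0.012 ]
-x+y [0.4387 0.3602 0.012 ]
+x+y lip [0.6313 0.3797 0.04  ] [0.6333 0.3814 0.04  ]
+x-y lip [0.658  0.1347 0.04  ]
scene chalk []
side chalk [(0.53, array([0.4589, 0.3487, 0.012 ]))]
```

>>> arm_command(
  commands=[
    {"tx":-0.905,"ty":0.6,"tz":0,"twist":-0.3},
    {"tx":-0.905,"ty":0.6,"tz":0,"twist":-0.3},
    {"tx":-0.905,"ty":0.6,"tz":0,"twist":-0.3},
    {"tx":-0.905,"ty":0.6,"tz":0,"twist":-0.3},
    {"tx":-0.905,"ty":0.6,"tz":0,"twist":-0.3},
    {"tx":-0.905,"ty":0.6,"tz":0,"twist":-0.3},
    {"tx":-0.905,"ty":0.6,"tz":0,"twist":-0.3},
    {"tx":-0.905,"ty":0.6,"tz":0,"twist":-0.3},
  ],
  claw=0.75,
  grip_force=25,
)

```text
t: 2.22
eef_pos: [0.3965, -0.411, 0.2271]
ee_rot: [-3.14, 0.0, -1.834]
force: [-0.0, -0.3, 0.9]
width: 0.0655
gripper_force: 0.0
```

>>> arm_command(
  commands=[
    {"tx":-0.72,"ty":-0.02,"tz":-0.1,"twist":-0.087},
    {"tx":-0.72,"ty":-0.02,"tz":-0.1,"twist":-0.087},
    {"tx":-0.72,"ty":-0.02,"tz":-0.1,"twist":-0.087},
    {"tx":-0.72,"ty":-0.02,"tz":-0.1,"twist":-0.087},
    {"tx":-0.72,"ty":-0.02,"tz":-0.1,"twist":-0.087},
    {"tx":-0.72,"ty":-0.02,"tz":-0.1,"twist":-0.087},
    {"tx":-0.72,"ty":-0.02,"tz":-0.1,"twist":-0.087},
    {"tx":-0.72,"ty":-0.02,"tz":-0.1,"twist":-0.087},
  ],
)

```text
t: 2.88
eef_pos: [0.4476, -0.2424, 0.2516]
ee_rot: [-3.142, -0.0, -1.572]
force: [-0.0, -0.1, 0.0]
width: 0.0659
gripper_force: 0.0
```

```bash
cat > d.py <<'E'
from h import *
np.set_printoptions(precision=4,suppress=True)
s=get_state();print(s['eef_pos'],s['ee_rot']);print(np.array(calibration('wrist')['extrinsics'])[:3])
snap('wrist','w2.png')
for q,z in(('tray',0),('stand',0),('shaper',0)):
    for k in spot_point(q,'wrist')[:2]: print(q,k['score'],k['uv'],onz('wrist',k['uv'],z))
    for k in regions_of(q,'wrist')[:1]:
        ys,xs=np.nonzero(k['region']);print('  reg',k['score'],k['rect'],onz('wrist',(xs.mean(),ys.mean()),.006))
E
python3 d.py
```

```text
[ 0.4476 -0.2424  0.2516] [-3.1416 -0.0001 -1.5716]
[[-1.      0.0012 -0.0003  0.447 ]
 [ 0.0011  0.964   0.266  -0.3135]
 [ 0.0006  0.266  -0.964   0.4109]]
tray 0.93 [279.2, 177.8] [ 0.496  -0.2369  0.    ]
  reg 0.79 [223.0, 72.0, 329.7, 260.5] [ 0.4945 -0.2577  0.006 ]
stand 0.63 [229.9, 315.3] [ 0.5893 -0.0092  0.    ]
  reg 0.5 [234.3, 311.0, 243.2, 321.8] [ 0.5735 -0.0096  0.006 ]
shaper 0.57 [287.0, 316.2] [ 0.4936 -0.012   0.    ]
  reg 0.41 [279.3, 308.7, 296.6, 315.7] [ 0.4924 -0.0233  0.006 ]
```

View pics/w2.png

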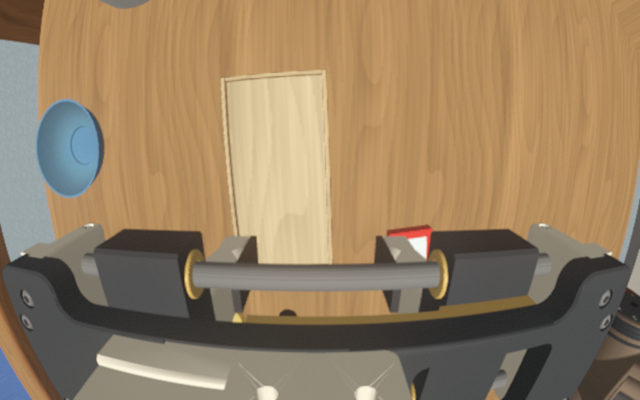

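The tray runs from rows 71 to 260, centred near (0.496, -0.238). Now on to the shaker.

>>> arm_command(
  commands=[
    {"tx":-1,"ty":-0.325,"tz":0,"twist":0},
    {"tx":-1,"ty":-0.325,"tz":0,"twist":0},
    {"tx":-1,"ty":-0.325,"tz":0,"twist":0},
    {"tx":-1,"ty":-0.325,"tz":0,"twist":0},
    {"tx":-1,"ty":-0.325,"tz":0,"twist":0},
    {"tx":-1,"ty":-0.325,"tz":0,"twist":0},
    {"tx":-1,"ty":-0.325,"tz":0,"twist":0},
    {"tx":-1,"ty":-0.325,"tz":0,"twist":0},
  ],
)

```text
t: 3.9
eef_pos: [0.5303, 0.0104, 0.2511]
ee_rot: [3.141, -0.0, -1.569]
force: [0.6, 0.5, 0.3]
width: 0.0659
gripper_force: 0.0
```

```bash
cat > e.py <<'E'
from h import *
np.set_printoptions(precision=4,suppress=True)
s=get_state();print(s['eef_pos'],s['ee_rot'])
snap('wrist','w3.png')
T=np.array(calibration('wrist')['extrinsics']);print(T[:3,3])
for q,z in(('stand',0),('shaper',0),('shaker',.015),('bottle',.015),('cueball',.046),('dicecup',.015)):
    for k in spot_point(q,'wrist')[:1]: print(q,k['score'],k['uv'],onz('wrist',k['uv'],z))
import h
E
python3 e.py
python3 - <<'E'
from h import *
import h
np.set_printoptions(precision=4,suppress=True)
R=np.array([[-1,0,0],[0,.964,.266],[0,.266,-.964]]);K=calibration('wrist')['camera_matrix']
h.calibration=lambda n:{'camera_matrix':K,'extrinsics':np.r_[np.c_[R,[.447,-.3135,.4109]],[[0,0,0,1]]]}
for p in[(222,79),(325,71),(236,235),(330,235)]: print(h.onz('wrist',p,.018))
E
```

```text
[0.5303 0.0104 0.2511] [ 3.1413 -0.     -1.569 ]
[ 0.5292 -0.0621  0.4105]
stand 0.94 [269.9, 159.9] [ 0.5898 -0.0106  0.    ]
shaper 0.78 [347.0, 156.3] [ 0.4865 -0.0158  0.    ]
shaker 0.15 [331.7, 322.9] [0.5036 0.2399 0.015 ]
bottle 0.51 [334.1, 324.6] [0.4999 0.2434 0.015 ]
[ 0.5675 -0.3708  0.018 ]
[ 0.4356 -0.3763  0.018 ]
[ 0.558  -0.1595  0.018 ]
[ 0.4277 -0.1606  0.018 ]
```

View pics/w3.png

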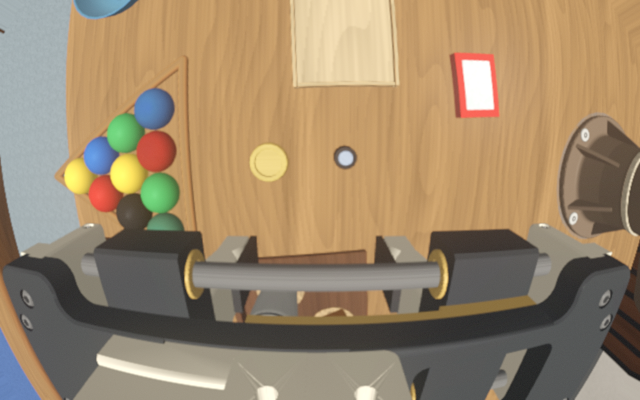

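>>> arm_command(
  commands=[
    {"tx":-0.1,"ty":-0.035},
    {"tx":-0.22,"ty":-0.075},
    {"tx":-0.35,"ty":-0.12},
    {"tx":-0.48,"ty":-0.16},
    {"tx":-0.6,"ty":-0.2},
    {"tx":-0.67,"ty":-0.215},
    {"tx":-0.67,"ty":-0.215},
    {"tx":-0.67,"ty":-0.215},
  ],
)

```text
invalid input
```

Run:
```python
from h import *
np.set_printoptions(precision=4,suppress=True)
print(get_state()['eef_pos']);snap('wrist','w4.png');snap('scene','s4.png')
s=cv2.imread('pics/s4.png')[70:230,310:450]
cv2.imwrite('pics/z4.png',np.hstack([cv2.imread('pics/w4.png')[180:400,180:480],cv2.resize(s,(193,220))]))
```

```text
[0.529  0.0067 0.2517]
```

View pics/z4.png

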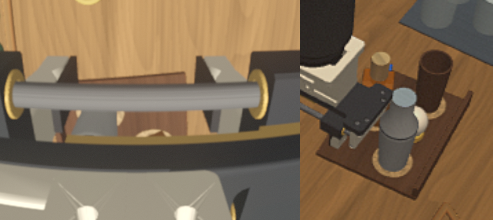

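The move was refused because each row needs all four numbers. The crop shows the gripper still short of the shaker.

>>> arm_command(
  commands=[
    {"tx":-0.1,"ty":-0.035,"tz":0,"twist":0},
    {"tx":-0.22,"ty":-0.075,"tz":0,"twist":0},
    {"tx":-0.36,"ty":-0.12,"tz":0,"twist":0},
    {"tx":-0.5,"ty":-0.16,"tz":0,"twist":0},
    {"tx":-0.62,"ty":-0.2,"tz":0,"twist":0},
    {"tx":-0.685,"ty":-0.22,"tz":0,"twist":0},
    {"tx":-0.685,"ty":-0.22,"tz":0,"twist":0},
    {"tx":-0.685,"ty":-0.22,"tz":0,"twist":0},
  ],
)

```text
t: 5.02
eef_pos: [0.5844, 0.1791, 0.251]
ee_rot: [3.141, -0.001, -1.571]
force: [-0.2, -0.3, -0.3]
width: 0.0658
gripper_force: 0.0
```

Run:
```python
from h import *
np.set_printoptions(precision=4,suppress=True)
print(get_state()['eef_pos']);snap('wrist','w5.png');snap('side','d5.png')
s=cv2.imread('pics/d5.png')[130:350,130:350]
cv2.imwrite('pics/z5.png',np.hstack([cv2.resize(cv2.imread('pics/w5.png')[100:400,160:480],(427,400)),cv2.resize(s,(373,400))]))
for q,z in(('shaker',.015),('bottle',.015),('cueball',.046),('dicecup',.015)):
    for k in spot_point(q,'wrist')[:1]: print(q,k['score'],k['uv'],onz('wrist',k['uv'],z))
```

```text
[0.5844 0.1791 0.251 ]
shaker 0.76 [316.1, 176.5] [0.5831 0.1796 0.015 ]
bottle 0.66 [374.7, 224.9] [0.503  0.2467 0.015 ]
cueball 0.79 [318.7, 240.9] [0.5802 0.2569 0.046 ]
dicecup 0.56 [326.4, 278.4] [0.5687 0.3293 0.015 ]
```

View pics/z5.png

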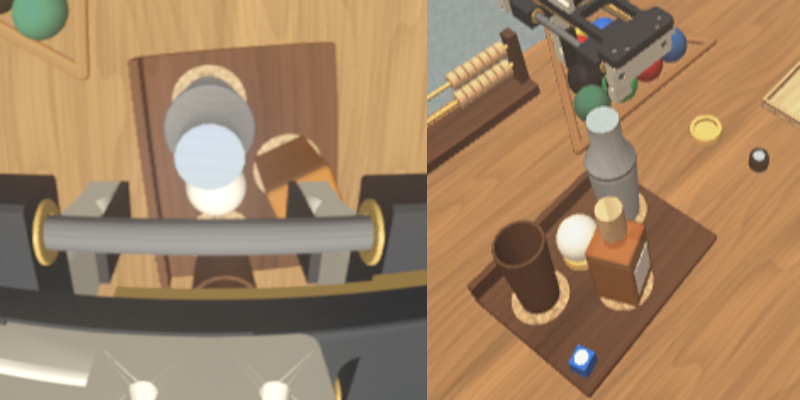

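The shaker cap sits between the fingers, and the wrist measurements agree with the earlier ones. Descend and grip.

>>> arm_command(
  commands=[
    {"tx":0,"ty":0,"tz":0.04,"twist":0},
    {"tx":0,"ty":0,"tz":0.1,"twist":0},
    {"tx":0,"ty":0,"tz":0.17,"twist":0},
    {"tx":0,"ty":0,"tz":0.25,"twist":0},
    {"tx":0,"ty":0,"tz":0.32,"twist":0},
    {"tx":0,"ty":0,"tz":0.37,"twist":0},
    {"tx":0,"ty":0,"tz":0.4,"twist":0},
    {"tx":0,"ty":0,"tz":0.4,"twist":0},
  ],
)

```text
t: 5.98
eef_pos: [0.5834, 0.1781, 0.1493]
ee_rot: [3.139, -0.002, -1.573]
force: [-0.0, -0.1, 0.4]
width: 0.0657
gripper_force: 0.0
```

>>> arm_command(
  commands=[
    {"tx":0,"ty":0,"tz":0,"twist":0},
    {"tx":0,"ty":0,"tz":0,"twist":0},
    {"tx":0,"ty":0,"tz":0,"twist":0},
    {"tx":0,"ty":0,"tz":0,"twist":0},
    {"tx":0,"ty":0,"tz":0,"twist":0},
    {"tx":0,"ty":0,"tz":0,"twist":0},
    {"tx":0,"ty":0,"tz":0,"twist":0},
    {"tx":0,"ty":0,"tz":0,"twist":0},
  ],
  claw=0,
  grip_force=25,
)

```text
t: 6.65
eef_pos: [0.5847, 0.179, 0.1523]
ee_rot: [-3.141, 0.0, -1.572]
force: [-1.8, 0.5, 6.1]
width: 0.0393
gripper_force: 25.0
```

>>> arm_command(
  commands=[
    {"tx":0,"ty":0,"tz":-0.02,"twist":0},
    {"tx":0,"ty":0,"tz":-0.05,"twist":0},
    {"tx":0,"ty":0,"tz":-0.09,"twist":0},
    {"tx":0,"ty":0,"tz":-0.14,"twist":0},
    {"tx":0,"ty":0,"tz":-0.19,"twist":0},
    {"tx":0,"ty":0,"tz":-0.24,"twist":0},
    {"tx":0,"ty":0,"tz":-0.27,"twist":0},
    {"tx":0,"ty":0,"tz":-0.28,"twist":0},
  ],
  grip_force=40,
)

```text
t: 7.32
eef_pos: [0.5851, 0.1792, 0.2236]
ee_rot: [-3.139, 0.001, -1.572]
force: [-1.2, 1.1, -1.6]
width: 0.0397
gripper_force: 40.0
```

>>> arm_command(
  commands=[
    {"tx":0.04,"ty":0.01,"tz":0,"twist":0},
    {"tx":0.13,"ty":0.02,"tz":0,"twist":0},
    {"tx":0.26,"ty":0.05,"tz":0,"twist":0},
    {"tx":0.4,"ty":0.07,"tz":0,"twist":0},
    {"tx":0.55,"ty":0.09,"tz":0,"twist":0},
    {"tx":0.7,"ty":0.12,"tz":0,"twist":0},
    {"tx":0.85,"ty":0.145,"tz":0,"twist":0},
    {"tx":1,"ty":0.17,"tz":0,"twist":0},
  ],
)

```text
t: 7.98
eef_pos: [0.5402, -0.073, 0.221]
ee_rot: [3.141, 0.0, -1.572]
force: [0.9, -0.4, -2.4]
width: 0.0391
gripper_force: 40.0
```

>>> arm_command(
  commands=[
    {"tx":0.15,"ty":0.025,"tz":0,"twist":0},
    {"tx":0.3,"ty":0.05,"tz":0,"twist":0},
    {"tx":0.45,"ty":0.075,"tz":0,"twist":0},
    {"tx":0.6,"ty":0.1,"tz":0,"twist":0},
    {"tx":0.74,"ty":0.125,"tz":0,"twist":0},
    {"tx":0.86,"ty":0.145,"tz":0,"twist":0},
    {"tx":0.95,"ty":0.16,"tz":0,"twist":0},
    {"tx":1,"ty":0.17,"tz":0,"twist":0},
  ],
)

```text
t: 8.65
eef_pos: [0.4972, -0.3235, 0.2206]
ee_rot: [3.14, 0.0, -1.574]
force: [0.7, 0.5, -1.9]
width: 0.0393
gripper_force: 40.0
```

>>> arm_command(
  commands=[
    {"tx":0.01,"ty":0,"tz":0.03,"twist":0},
    {"tx":0.01,"ty":0,"tz":0.08,"twist":0},
    {"tx":0.01,"ty":0,"tz":0.14,"twist":0},
    {"tx":0.01,"ty":0,"tz":0.2,"twist":0},
    {"tx":0.01,"ty":0,"tz":0.25,"twist":0},
    {"tx":0.01,"ty":0,"tz":0.285,"twist":0},
    {"tx":0.01,"ty":0,"tz":0.305,"twist":0},
    {"tx":0.01,"ty":0,"tz":0.312,"twist":0},
  ],
)

```text
t: 9.32
eef_pos: [0.4985, -0.3229, 0.1425]
ee_rot: [3.14, 0.001, -1.572]
force: [-0.0, -0.0, -2.7]
width: 0.0395
gripper_force: 40.0
```

>>> arm_command(
  commands=[
    {"tx":0,"ty":0,"tz":0.005,"twist":0},
    {"tx":0,"ty":0,"tz":0.005,"twist":0},
    {"tx":0,"ty":0,"tz":0.005,"twist":0},
    {"tx":0,"ty":0,"tz":0.005,"twist":0},
    {"tx":0,"ty":0,"tz":0.005,"twist":0},
    {"tx":0,"ty":0,"tz":0.005,"twist":0},
    {"tx":0,"ty":0,"tz":0.005,"twist":0},
    {"tx":0,"ty":0,"tz":0.005,"twist":0},
  ],
)

```text
t: 9.98
eef_pos: [0.4989, -0.3235, 0.1424]
ee_rot: [-3.141, -0.0, -1.572]
force: [0.6, -0.2, -2.5]
width: 0.039
gripper_force: 40.0
```

>>> arm_command(
  commands=[
    {"tx":0,"ty":0,"tz":0.004,"twist":0},
    {"tx":0,"ty":0,"tz":0.008,"twist":0},
    {"tx":0,"ty":0,"tz":0.008,"twist":0},
    {"tx":0,"ty":0,"tz":0.008,"twist":0},
    {"tx":0,"ty":0,"tz":0.008,"twist":0},
    {"tx":0,"ty":0,"tz":0.008,"twist":0},
    {"tx":0,"ty":0,"tz":0.008,"twist":0},
    {"tx":0,"ty":0,"tz":0.008,"twist":0},
  ],
)

```text
t: 10.65
eef_pos: [0.4991, -0.324, 0.1422]
ee_rot: [-3.141, -0.001, -1.571]
force: [-3.7, 2.0, 10.7]
width: 0.0389
gripper_force: 40.0
```

>>> arm_command(
  commands=[
    {"tx":0,"ty":0,"tz":0,"twist":0},
    {"tx":0,"ty":0,"tz":0,"twist":0},
    {"tx":0,"ty":0,"tz":0,"twist":0},
    {"tx":0,"ty":0,"tz":0,"twist":0},
    {"tx":0,"ty":0,"tz":0,"twist":0},
    {"tx":0,"ty":0,"tz":0,"twist":0},
    {"tx":0,"ty":0,"tz":0,"twist":0},
    {"tx":0,"ty":0,"tz":0,"twist":0},
  ],
  claw=0.7,
)

```text
t: 11.32
eef_pos: [0.4989, -0.3235, 0.1402]
ee_rot: [3.141, 0.0, -1.572]
force: [-0.3, -0.6, 0.4]
width: 0.0613
gripper_force: 0.0
```

>>> arm_command(
  commands=[
    {"tx":0,"ty":0,"tz":-0.08,"twist":0},
    {"tx":0,"ty":0,"tz":-0.2,"twist":0},
    {"tx":0,"ty":0,"tz":-0.35,"twist":0},
    {"tx":-0.1,"ty":0,"tz":-0.42,"twist":0},
    {"tx":-0.25,"ty":0,"tz":-0.42,"twist":0},
    {"tx":-0.4,"ty":0,"tz":-0.42,"twist":0},
    {"tx":-0.55,"ty":0,"tz":-0.42,"twist":0},
    {"tx":-0.7,"ty":0,"tz":-0.42,"twist":0},
  ],
)

```text
t: 11.98
eef_pos: [0.4987, -0.1471, 0.2455]
ee_rot: [-3.141, 0.0, -1.573]
force: [1.0, -0.1, -0.1]
width: 0.0615
gripper_force: 0.0
```

>>> arm_command(
  commands=[
    {"tx":-0.15,"ty":0,"tz":0,"twist":0},
    {"tx":-0.3,"ty":0,"tz":0,"twist":0},
    {"tx":-0.46,"ty":0,"tz":0,"twist":0},
    {"tx":-0.62,"ty":0,"tz":0,"twist":0},
    {"tx":-0.78,"ty":0,"tz":0,"twist":0},
    {"tx":-0.94,"ty":0,"tz":0,"twist":0},
    {"tx":-1,"ty":0,"tz":0,"twist":0},
    {"tx":-1,"ty":0,"tz":0,"twist":0},
  ],
)

```text
t: 12.65
eef_pos: [0.4994, 0.1047, 0.2453]
ee_rot: [-3.141, 0.0, -1.568]
force: [0.8, -0.6, -0.1]
width: 0.0613
gripper_force: 0.0
```

>>> arm_command(
  commands=[
    {"tx":-0.15,"ty":-0.01,"tz":0,"twist":0},
    {"tx":-0.3,"ty":-0.018,"tz":0,"twist":0},
    {"tx":-0.43,"ty":-0.018,"tz":0,"twist":0},
    {"tx":-0.52,"ty":-0.018,"tz":0,"twist":0},
    {"tx":-0.58,"ty":-0.018,"tz":0,"twist":0},
    {"tx":-0.58,"ty":-0.018,"tz":0,"twist":0},
    {"tx":-0.58,"ty":-0.018,"tz":0,"twist":0},
    {"tx":-0.58,"ty":-0.018,"tz":0,"twist":0},
  ],
)

```text
t: 13.32
eef_pos: [0.504, 0.2455, 0.2452]
ee_rot: [3.141, -0.0, -1.572]
force: [-0.1, 0.2, 0.8]
width: 0.0613
gripper_force: 0.0
```

Run:
```python
from h import *
np.set_printoptions(precision=4,suppress=True)
print(get_state()['eef_pos']);snap('wrist','w6.png')
for q,z in(('bottle',.015),('cueball',.046),('dicecup',.015),('board',0)):
    for k in spot_point(q,'wrist')[:1]: print(q,k['score'],k['uv'],onz('wrist',k['uv'],z))
```

```text
[0.504  0.2455 0.2452]
bottle 0.91 [315.7, 176.6] [0.5035 0.2462 0.015 ]
cueball 0.58 [253.6, 188.1] [0.5783 0.254  0.046 ]
board 0.96 [283.0, 183.3] [0.5475 0.2582 0.    ]
```

View pics/w6.png

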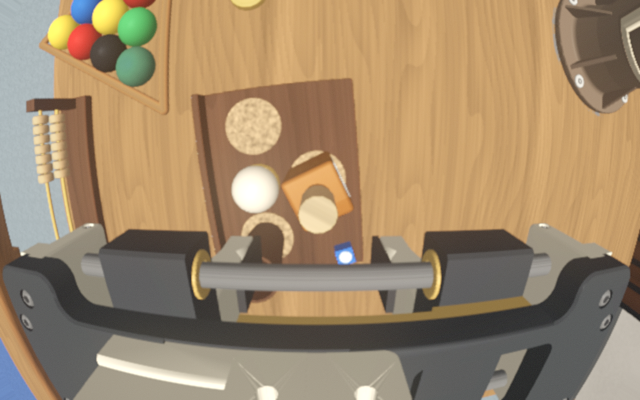

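The vacated shaker coaster shows at (253,126), the stopper between the fingers at (318,214) and the ball at (256,188). Take the bottle.

>>> arm_command(
  commands=[
    {"tx":0,"ty":0,"tz":0.05,"twist":0},
    {"tx":0,"ty":0,"tz":0.12,"twist":0},
    {"tx":0,"ty":0,"tz":0.2,"twist":0},
    {"tx":0,"ty":0,"tz":0.29,"twist":0},
    {"tx":0,"ty":0,"tz":0.37,"twist":0},
    {"tx":0,"ty":0,"tz":0.43,"twist":0},
    {"tx":0,"ty":0,"tz":0.465,"twist":0},
    {"tx":0,"ty":0,"tz":0.465,"twist":0},
  ],
)

```text
t: 14.23
eef_pos: [0.5033, 0.2454, 0.1273]
ee_rot: [3.139, -0.002, -1.573]
force: [0.3, -0.2, 0.6]
width: 0.0617
gripper_force: 0.0
```

>>> arm_command(
  commands=[
    {"tx":0,"ty":0,"tz":0,"twist":0},
    {"tx":0,"ty":0,"tz":0,"twist":0},
    {"tx":0,"ty":0,"tz":0,"twist":0},
    {"tx":0,"ty":0,"tz":0,"twist":0},
    {"tx":0,"ty":0,"tz":0,"twist":0},
    {"tx":0,"ty":0,"tz":0,"twist":0},
    {"tx":0,"ty":0,"tz":0,"twist":0},
    {"tx":0,"ty":0,"tz":0,"twist":0},
  ],
  claw=0,
  grip_force=40,
)

```text
t: 14.9
eef_pos: [0.5042, 0.2467, 0.1295]
ee_rot: [-3.141, 0.0, -1.572]
force: [-3.0, 0.1, 4.9]
width: 0.0311
gripper_force: 40.0
```

Run:
```python
from h import *
import h
np.set_printoptions(precision=4,suppress=True)
R=np.array([[-1,0,0],[0,.964,.266],[0,.266,-.964]]);K=calibration('wrist')['camera_matrix']
h.calibration=lambda n:{'camera_matrix':K,'extrinsics':np.r_[np.c_[R,[.5034,.1744,.4045]],[[0,0,0,1]]]}
print(h.onz('wrist',(253.5,126),.015))
im=cv2.imread('pics/w6.png')
# cork ellipse of the vacated coaster
c=im[90:165,215:290].astype(int);m=((c[:,:,2]>135)&(c[:,:,1]>100)).astype(np.uint8)
cn=max(cv2.findContours(m,0,1)[0],key=cv2.contourArea);e=cv2.fitEllipse(cv2.convexHull(cn));print(e, h.onz('wrist',(e[0][0]+215,e[0][1]+90),.015))
for p in[(195,96),(350,80),(218,240),(359,200)]:print(p,h.onz('wrist',p,.04 if p[0]<230 else .012))
```

```text
[0.582  0.1806 0.015 ]
((36.768463134765625, 39.732791900634766), (76.82763671875, 254.88525390625), 179.57418823242188) [0.5843 0.1852 0.015 ]
(195, 96) [0.6504 0.1393 0.04  ]
(350, 80) [0.4607 0.1227 0.012 ]
(218, 240) [0.6319 0.3248 0.04  ]
(359, 200) [0.4464 0.278  0.012 ]
```

>>> arm_command(
  commands=[
    {"tx":0,"ty":0,"tz":-0.02,"twist":0},
    {"tx":0,"ty":0,"tz":-0.05,"twist":0},
    {"tx":0,"ty":0,"tz":-0.09,"twist":0},
    {"tx":0,"ty":0,"tz":-0.14,"twist":0},
    {"tx":0,"ty":0,"tz":-0.19,"twist":0},
    {"tx":0,"ty":0,"tz":-0.24,"twist":0},
    {"tx":0,"ty":0,"tz":-0.27,"twist":0},
    {"tx":0,"ty":0,"tz":-0.28,"twist":0},
  ],
)

```text
t: 15.57
eef_pos: [0.5046, 0.2469, 0.2009]
ee_rot: [-3.14, 0.002, -1.572]
force: [1.1, 0.2, -4.5]
width: 0.0314
gripper_force: 40.0
```

>>> arm_command(
  commands=[
    {"tx":0.04,"ty":0.0,"tz":0,"twist":0},
    {"tx":0.13,"ty":0.0,"tz":0,"twist":0},
    {"tx":0.26,"ty":0.01,"tz":0,"twist":0},
    {"tx":0.4,"ty":0.01,"tz":0,"twist":0},
    {"tx":0.54,"ty":0.01,"tz":0,"twist":0},
    {"tx":0.68,"ty":0.016,"tz":0,"twist":0},
    {"tx":0.82,"ty":0.016,"tz":0,"twist":0},
    {"tx":0.97,"ty":0.016,"tz":0,"twist":0},
  ],
)

```text
t: 16.23
eef_pos: [0.4987, 0.0022, 0.1985]
ee_rot: [3.141, -0.0, -1.572]
force: [0.1, -0.1, -4.4]
width: 0.0318
gripper_force: 40.0
```

>>> arm_command(
  commands=[
    {"tx":0.15,"ty":0.0,"tz":0,"twist":0},
    {"tx":0.3,"ty":0.01,"tz":0,"twist":0},
    {"tx":0.45,"ty":0.01,"tz":0,"twist":0},
    {"tx":0.6,"ty":0.016,"tz":0,"twist":0},
    {"tx":0.74,"ty":0.016,"tz":0,"twist":0},
    {"tx":0.86,"ty":0.016,"tz":0,"twist":0},
    {"tx":0.94,"ty":0.016,"tz":0,"twist":0},
    {"tx":0.97,"ty":0.016,"tz":0,"twist":0},
  ],
)

```text
t: 16.9
eef_pos: [0.4942, -0.2413, 0.198]
ee_rot: [3.14, -0.0, -1.575]
force: [-0.2, 0.3, -4.6]
width: 0.0313
gripper_force: 40.0
```

>>> arm_command(
  commands=[
    {"tx":0,"ty":0,"tz":0.03,"twist":0},
    {"tx":0,"ty":0,"tz":0.08,"twist":0},
    {"tx":0,"ty":0,"tz":0.14,"twist":0},
    {"tx":0,"ty":0,"tz":0.2,"twist":0},
    {"tx":0,"ty":0,"tz":0.25,"twist":0},
    {"tx":0,"ty":0,"tz":0.285,"twist":0},
    {"tx":0,"ty":0,"tz":0.305,"twist":0},
    {"tx":0,"ty":0,"tz":0.312,"twist":0},
  ],
)

```text
t: 17.57
eef_pos: [0.4949, -0.2379, 0.12]
ee_rot: [3.14, 0.0, -1.571]
force: [1.0, -0.0, -5.4]
width: 0.0311
gripper_force: 40.0
```

>>> arm_command(
  commands=[
    {"tx":0,"ty":0,"tz":0.004,"twist":0},
    {"tx":0,"ty":0,"tz":0.006,"twist":0},
    {"tx":0,"ty":0,"tz":0.008,"twist":0},
    {"tx":0,"ty":0,"tz":0.01,"twist":0},
    {"tx":0,"ty":0,"tz":0.012,"twist":0},
    {"tx":0,"ty":0,"tz":0.012,"twist":0},
    {"tx":0,"ty":0,"tz":0.012,"twist":0},
    {"tx":0,"ty":0,"tz":0.012,"twist":0},
  ],
)

```text
t: 18.23
eef_pos: [0.496, -0.2388, 0.1196]
ee_rot: [-3.14, -0.001, -1.572]
force: [-2.3, 1.8, 4.9]
width: 0.0316
gripper_force: 40.0
```

Contact. Release, rise, and go to the cup.

>>> arm_command(
  commands=[
    {"tx":0,"ty":0,"tz":0,"twist":0},
    {"tx":0,"ty":0,"tz":0,"twist":0},
    {"tx":0,"ty":0,"tz":0,"twist":0},
    {"tx":0,"ty":0,"tz":0,"twist":0},
    {"tx":0,"ty":0,"tz":0,"twist":0},
    {"tx":0,"ty":0,"tz":0,"twist":0},
    {"tx":0,"ty":0,"tz":0,"twist":0},
    {"tx":0,"ty":0,"tz":0,"twist":0},
  ],
  claw=0.7,
)

```text
t: 18.9
eef_pos: [0.4955, -0.2385, 0.118]
ee_rot: [3.142, -0.0, -1.572]
force: [-0.1, 0.1, 0.9]
width: 0.0611
gripper_force: 0.0
```

>>> arm_command(
  commands=[
    {"tx":0,"ty":0,"tz":-0.08,"twist":0},
    {"tx":0,"ty":0,"tz":-0.22,"twist":0},
    {"tx":0,"ty":0,"tz":-0.38,"twist":0},
    {"tx":0,"ty":0,"tz":-0.48,"twist":0},
    {"tx":-0.1,"ty":-0.02,"tz":-0.5,"twist":0},
    {"tx":-0.24,"ty":-0.06,"tz":-0.5,"twist":0},
    {"tx":-0.38,"ty":-0.08,"tz":-0.5,"twist":0},
    {"tx":-0.53,"ty":-0.1,"tz":-0.5,"twist":0},
  ],
)

```text
t: 19.57
eef_pos: [0.5207, -0.105, 0.2433]
ee_rot: [-3.141, 0.0, -1.573]
force: [1.3, 0.3, 0.8]
width: 0.0612
gripper_force: 0.0
```

>>> arm_command(
  commands=[
    {"tx":-0.15,"ty":-0.03,"tz":0,"twist":0},
    {"tx":-0.3,"ty":-0.05,"tz":0,"twist":0},
    {"tx":-0.45,"ty":-0.07,"tz":0,"twist":0},
    {"tx":-0.6,"ty":-0.09,"tz":0,"twist":0},
    {"tx":-0.75,"ty":-0.11,"tz":0,"twist":0},
    {"tx":-0.9,"ty":-0.13,"tz":0,"twist":0},
    {"tx":-1,"ty":-0.14,"tz":0,"twist":0},
    {"tx":-1,"ty":-0.14,"tz":0,"twist":0},
  ],
  claw=1,
)

```text
t: 20.23
eef_pos: [0.5564, 0.1482, 0.2425]
ee_rot: [3.142, 0.0, -1.569]
force: [0.7, -0.7, -0.1]
width: 0.0879
gripper_force: 0.0
```

>>> arm_command(
  commands=[
    {"tx":-0.15,"ty":-0.01,"tz":0,"twist":0},
    {"tx":-0.3,"ty":-0.02,"tz":0,"twist":0},
    {"tx":-0.45,"ty":-0.035,"tz":0,"twist":0},
    {"tx":-0.58,"ty":-0.045,"tz":0,"twist":0},
    {"tx":-0.68,"ty":-0.058,"tz":0,"twist":0},
    {"tx":-0.735,"ty":-0.058,"tz":0,"twist":0},
    {"tx":-0.735,"ty":-0.058,"tz":0,"twist":0},
    {"tx":-0.735,"ty":-0.058,"tz":0,"twist":0},
  ],
)

```text
t: 20.9
eef_pos: [0.5703, 0.3278, 0.2424]
ee_rot: [3.141, -0.001, -1.571]
force: [-0.6, 0.2, 0.3]
width: 0.0873
gripper_force: 0.0
```

Run:
```python
from h import *
np.set_printoptions(precision=4,suppress=True)
print(get_state()['eef_pos']);snap('wrist','w7.png');print(np.array(calibration('wrist')['extrinsics'])[:3,3])
for q,z in(('cueball',.046),('dicecup',.015),('board',0)):
    for k in spot_point(q,'wrist')[:1]: print(q,k['score'],k['uv'],onz('wrist',k['uv'],z))
```

```text
[0.5703 0.3278 0.2424]
[0.5699 0.256  0.4021]
cueball 0.57 [308.9, 119.3] [0.5775 0.2546 0.046 ]
dicecup 0.91 [314.7, 178.1] [0.5713 0.3289 0.015 ]
board 0.93 [333.9, 118.8] [0.5466 0.2537 0.    ]
```

View pics/w7.png

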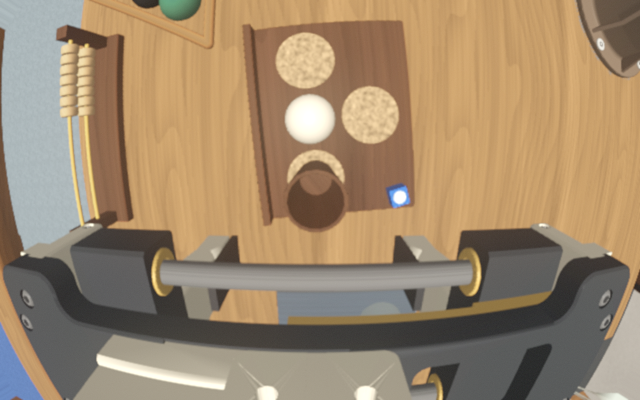

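The cup (316,200) is between the fingers, the ball is at (310,119) and the two freed coasters at (306,60) and (370,115). Take the cup.

>>> arm_command(
  commands=[
    {"tx":0,"ty":0,"tz":0.06,"twist":0},
    {"tx":0,"ty":0,"tz":0.15,"twist":0},
    {"tx":0,"ty":0,"tz":0.25,"twist":0},
    {"tx":0,"ty":0,"tz":0.36,"twist":0},
    {"tx":0,"ty":0,"tz":0.46,"twist":0},
    {"tx":0,"ty":0,"tz":0.53,"twist":0},
    {"tx":0,"ty":0,"tz":0.565,"twist":0},
    {"tx":0,"ty":0,"tz":0.565,"twist":0},
  ],
)

```text
t: 21.77
eef_pos: [0.5699, 0.3261, 0.1]
ee_rot: [3.139, -0.002, -1.573]
force: [-0.4, 0.2, -0.5]
width: 0.0875
gripper_force: 0.0
```

>>> arm_command(
  commands=[
    {"tx":0,"ty":0,"tz":0,"twist":0},
    {"tx":0,"ty":0,"tz":0,"twist":0},
    {"tx":0,"ty":0,"tz":0,"twist":0},
    {"tx":0,"ty":0,"tz":0,"twist":0},
    {"tx":0,"ty":0,"tz":0,"twist":0},
    {"tx":0,"ty":0,"tz":0,"twist":0},
    {"tx":0,"ty":0,"tz":0,"twist":0},
    {"tx":0,"ty":0,"tz":0,"twist":0},
  ],
  claw=0,
  grip_force=20,
)

```text
t: 22.43
eef_pos: [0.5709, 0.328, 0.1028]
ee_rot: [-3.141, 0.001, -1.572]
force: [-2.5, -0.1, 6.1]
width: 0.0592
gripper_force: 20.0
```

Run:
```python
from h import *
import h
np.set_printoptions(precision=4,suppress=True)
R=np.array([[-1,0,0],[0,.964,.266],[0,.266,-.964]]);K=calibration('wrist')['camera_matrix']
h.calibration=lambda n:{'camera_matrix':K,'extrinsics':np.r_[np.c_[R,[.5699,.256,.4021]],[[0,0,0,1]]]}
for p,z in[((305.5,60.5),.015),((370,114.5),.015),((310,119),.046)]: print(h.onz('wrist',p,z))
```

```text
[0.5826 0.1806 0.015 ]
[0.5024 0.2479 0.015 ]
[0.5765 0.2548 0.046 ]
```

>>> arm_command(
  commands=[
    {"tx":0,"ty":0,"tz":-0.02,"twist":0},
    {"tx":0,"ty":0,"tz":-0.06,"twist":0},
    {"tx":0,"ty":0,"tz":-0.12,"twist":0},
    {"tx":0,"ty":0,"tz":-0.2,"twist":0},
    {"tx":0,"ty":0,"tz":-0.28,"twist":0},
    {"tx":0,"ty":0,"tz":-0.35,"twist":0},
    {"tx":0,"ty":0,"tz":-0.39,"twist":0},
    {"tx":0,"ty":0,"tz":-0.4,"twist":0},
  ],
)

```text
t: 23.1
eef_pos: [0.5714, 0.3282, 0.2044]
ee_rot: [-3.139, 0.002, -1.572]
force: [0.1, 0.5, -2.3]
width: 0.0596
gripper_force: 20.0
```

>>> arm_command(
  commands=[
    {"tx":0.04,"ty":0.01,"tz":0,"twist":0},
    {"tx":0.13,"ty":0.02,"tz":0,"twist":0},
    {"tx":0.26,"ty":0.04,"tz":0,"twist":0},
    {"tx":0.4,"ty":0.07,"tz":0,"twist":0},
    {"tx":0.54,"ty":0.09,"tz":0,"twist":0},
    {"tx":0.68,"ty":0.11,"tz":0,"twist":0},
    {"tx":0.82,"ty":0.135,"tz":0,"twist":0},
    {"tx":0.956,"ty":0.157,"tz":0,"twist":0},
  ],
)

```text
t: 23.77
eef_pos: [0.5293, 0.0863, 0.2005]
ee_rot: [3.139, -0.001, -1.572]
force: [1.2, -1.4, -1.3]
width: 0.0596
gripper_force: 20.0
```

>>> arm_command(
  commands=[
    {"tx":0.15,"ty":0.025,"tz":0,"twist":0},
    {"tx":0.3,"ty":0.05,"tz":0,"twist":0},
    {"tx":0.45,"ty":0.075,"tz":0,"twist":0},
    {"tx":0.6,"ty":0.1,"tz":0,"twist":0},
    {"tx":0.74,"ty":0.12,"tz":0,"twist":0},
    {"tx":0.86,"ty":0.14,"tz":0,"twist":0},
    {"tx":0.93,"ty":0.155,"tz":0,"twist":0},
    {"tx":0.956,"ty":0.157,"tz":0,"twist":0},
  ],
)

```text
t: 24.43
eef_pos: [0.4893, -0.1527, 0.2005]
ee_rot: [3.139, 0.0, -1.575]
force: [-0.7, 0.1, -1.2]
width: 0.0598
gripper_force: 20.0
```

>>> arm_command(
  commands=[
    {"tx":0,"ty":0,"tz":0.04,"twist":0},
    {"tx":0,"ty":0,"tz":0.1,"twist":0},
    {"tx":0,"ty":0,"tz":0.18,"twist":0},
    {"tx":0,"ty":0,"tz":0.26,"twist":0},
    {"tx":0,"ty":0,"tz":0.34,"twist":0},
    {"tx":0,"ty":0,"tz":0.4,"twist":0},
    {"tx":0,"ty":0,"tz":0.425,"twist":0},
    {"tx":0,"ty":0,"tz":0.432,"twist":0},
  ],
)

```text
t: 25.1
eef_pos: [0.4904, -0.1497, 0.0925]
ee_rot: [3.138, -0.001, -1.571]
force: [-3.6, 1.3, 7.1]
width: 0.0595
gripper_force: 20.0
```

>>> arm_command(
  commands=[
    {"tx":0,"ty":0,"tz":0.004,"twist":0},
    {"tx":0,"ty":0,"tz":0.006,"twist":0},
    {"tx":0,"ty":0,"tz":0.008,"twist":0},
    {"tx":0,"ty":0,"tz":0.01,"twist":0},
    {"tx":0,"ty":0,"tz":0.012,"twist":0},
    {"tx":0,"ty":0,"tz":0.012,"twist":0},
    {"tx":0,"ty":0,"tz":0.012,"twist":0},
    {"tx":0,"ty":0,"tz":0.012,"twist":0},
  ],
)

```text
t: 25.77
eef_pos: [0.4911, -0.15, 0.0922]
ee_rot: [3.141, -0.001, -1.571]
force: [-6.9, 0.1, 16.1]
width: 0.0595
gripper_force: 20.0
```

>>> arm_command(
  commands=[
    {"tx":0,"ty":0,"tz":0,"twist":0},
    {"tx":0,"ty":0,"tz":0,"twist":0},
    {"tx":0,"ty":0,"tz":0,"twist":0},
    {"tx":0,"ty":0,"tz":0,"twist":0},
    {"tx":0,"ty":0,"tz":0,"twist":0},
    {"tx":0,"ty":0,"tz":0,"twist":0},
    {"tx":0,"ty":0,"tz":0,"twist":0},
    {"tx":0,"ty":0,"tz":0,"twist":0},
  ],
  claw=1,
)

```text
t: 26.43
eef_pos: [0.4916, -0.1502, 0.0907]
ee_rot: [3.141, -0.0, -1.572]
force: [-0.7, 0.5, -0.2]
width: 0.0875
gripper_force: 0.0
```

>>> arm_command(
  commands=[
    {"tx":0,"ty":0,"tz":-0.08,"twist":0},
    {"tx":0,"ty":0,"tz":-0.2,"twist":0},
    {"tx":0,"ty":0,"tz":-0.34,"twist":0},
    {"tx":0,"ty":0,"tz":-0.45,"twist":0},
    {"tx":-0.1,"ty":-0.02,"tz":-0.48,"twist":0},
    {"tx":-0.25,"ty":-0.05,"tz":-0.48,"twist":0},
    {"tx":-0.4,"ty":-0.08,"tz":-0.48,"twist":0},
    {"tx":-0.55,"ty":-0.11,"tz":-0.48,"twist":0},
  ],
)

```text
t: 27.1
eef_pos: [0.5193, -0.0115, 0.2114]
ee_rot: [-3.14, 0.001, -1.573]
force: [0.5, -0.0, 0.3]
width: 0.0874
gripper_force: 0.0
```

>>> arm_command(
  commands=[
    {"tx":-0.15,"ty":-0.03,"tz":0,"twist":0.04},
    {"tx":-0.3,"ty":-0.06,"tz":0,"twist":0.08},
    {"tx":-0.45,"ty":-0.09,"tz":0,"twist":0.11},
    {"tx":-0.6,"ty":-0.13,"tz":0,"twist":0.15},
    {"tx":-0.75,"ty":-0.17,"tz":0,"twist":0.18},
    {"tx":-0.9,"ty":-0.2,"tz":0,"twist":0.22},
    {"tx":-1,"ty":-0.232,"tz":0,"twist":0.25},
    {"tx":-1,"ty":-0.232,"tz":0,"twist":0.27},
  ],
)

```text
t: 27.77
eef_pos: [0.5786, 0.2416, 0.2097]
ee_rot: [-3.141, -0.0, -2.422]
force: [0.6, -1.0, 0.4]
width: 0.0877
gripper_force: 0.0
```

>>> arm_command(
  commands=[
    {"tx":0,"ty":0,"tz":0,"twist":0.04},
    {"tx":0,"ty":0,"tz":0,"twist":0.08},
    {"tx":0,"ty":0,"tz":0,"twist":0.12},
    {"tx":0,"ty":0,"tz":0,"twist":0.15},
    {"tx":0,"ty":0,"tz":0,"twist":0.18},
    {"tx":0,"ty":0,"tz":0,"twist":0.21},
    {"tx":0,"ty":0,"tz":0,"twist":0.23},
    {"tx":0,"ty":0,"tz":0,"twist":0.23},
  ],
)

```text
t: 28.43
eef_pos: [0.5775, 0.2371, 0.2106]
ee_rot: [-3.141, -0.0, 3.137]
force: [-0.6, -0.1, -0.4]
width: 0.0877
gripper_force: 0.0
```

Run:
```python
from h import *
np.set_printoptions(precision=4,suppress=True)
print(get_state()['eef_pos'],get_state()['ee_rot']);snap('wrist','w8.png');print(np.array(calibration('wrist')['extrinsics'])[:3])
for q,z in(('cueball',.046),('board',0)):
    for k in spot_point(q,'wrist')[:1]: print(q,k['score'],k['uv'],onz('wrist',k['uv'],z))
k=boxes_of('cueball','wrist')[:1];print(k)
```

```text
[0.5775 0.2371 0.2106] [-3.1414 -0.0003  3.1374]
[[ 0.0003  0.9641  0.2657  0.5053]
 [ 1.     -0.0001 -0.0007  0.2377]
 [-0.0006  0.2657 -0.9641  0.37  ]]
cueball 0.92 [330.0, 186.8] [0.5761 0.2526 0.046 ]
board 0.74 [330.5, 155.3] [0.5475 0.255  0.    ]
[{'rect': [306.5, 164.0, 357.6, 213.5], 'score': 0.95}]
```

>>> arm_command(
  commands=[
    {"tx":0,"ty":0.03,"tz":0.06,"twist":0},
    {"tx":0,"ty":0.06,"tz":0.16,"twist":0},
    {"tx":0,"ty":0.068,"tz":0.28,"twist":0},
    {"tx":0,"ty":0.068,"tz":0.4,"twist":0},
    {"tx":0,"ty":0.068,"tz":0.52,"twist":0},
    {"tx":0,"ty":0.068,"tz":0.62,"twist":0},
    {"tx":0,"ty":0.068,"tz":0.69,"twist":0},
    {"tx":0,"ty":0.068,"tz":0.724,"twist":0},
  ],
)

```text
t: 29.3
eef_pos: [0.5762, 0.2532, 0.0269]
ee_rot: [-3.139, -0.003, 3.141]
force: [-1.3, 0.3, 0.1]
width: 0.0875
gripper_force: 0.0
```

>>> arm_command(
  commands=[
    {"tx":0,"ty":0,"tz":0,"twist":0},
    {"tx":0,"ty":0,"tz":0,"twist":0},
    {"tx":0,"ty":0,"tz":0,"twist":0},
    {"tx":0,"ty":0,"tz":0,"twist":0},
    {"tx":0,"ty":0,"tz":0,"twist":0},
    {"tx":0,"ty":0,"tz":0,"twist":0},
    {"tx":0,"ty":0,"tz":0,"twist":0},
    {"tx":0,"ty":0,"tz":0,"twist":0},
  ],
  claw=0,
  grip_force=15,
)

```text
t: 29.97
eef_pos: [0.5782, 0.2545, 0.0309]
ee_rot: [3.141, 0.001, 3.141]
force: [-0.2, -0.2, 6.8]
width: 0.0562
gripper_force: 15.0
```

>>> arm_command(
  commands=[
    {"tx":0,"ty":0,"tz":-0.02,"twist":0},
    {"tx":0,"ty":0,"tz":-0.05,"twist":0},
    {"tx":0,"ty":0,"tz":-0.09,"twist":0},
    {"tx":0,"ty":0,"tz":-0.15,"twist":0},
    {"tx":0,"ty":0,"tz":-0.22,"twist":0},
    {"tx":0,"ty":0,"tz":-0.28,"twist":0},
    {"tx":0,"ty":0,"tz":-0.31,"twist":0},
    {"tx":0,"ty":0,"tz":-0.32,"twist":0},
  ],
  grip_force=25,
)

```text
t: 30.63
eef_pos: [0.5782, 0.2547, 0.112]
ee_rot: [3.14, 0.002, 3.14]
force: [-0.9, 0.4, -1.2]
width: 0.0557
gripper_force: 25.0
```

>>> arm_command(
  commands=[
    {"tx":-0.01,"ty":-0.04,"tz":0,"twist":0},
    {"tx":-0.02,"ty":-0.12,"tz":0,"twist":0},
    {"tx":-0.03,"ty":-0.24,"tz":0,"twist":0},
    {"tx":-0.04,"ty":-0.38,"tz":0,"twist":0},
    {"tx":-0.05,"ty":-0.52,"tz":0,"twist":0},
    {"tx":-0.05,"ty":-0.65,"tz":0,"twist":0},
    {"tx":-0.05,"ty":-0.74,"tz":0,"twist":0},
    {"tx":-0.05,"ty":-0.78,"tz":0,"twist":0},
  ],
)

```text
t: 31.3
eef_pos: [0.5885, 0.0557, 0.1087]
ee_rot: [-3.141, -0.002, 3.138]
force: [0.5, -0.2, -2.3]
width: 0.0558
gripper_force: 25.0
```

Run:
```python
from h import *
np.set_printoptions(precision=4,suppress=True)
print(get_state()['eef_pos'],get_state()['ee_rot']);snap('wrist','w9.png')
for k in spot_point('stand','wrist')[:1]: print(k['score'],k['uv'],onz('wrist',k['uv'],0))
k=boxes_of('stand','wrist')[:1];print(k)
if k:
    r=k[0]['rect'];print(onz('wrist',((r[0]+r[2])/2,(r[1]+r[3])/2),.006))
np.save('T9.npy',calibration('wrist')['extrinsics'])
import h
R=np.array([[-1,0,0],[0,.964,.266],[0,.266,-.964]]);K=calibration('wrist')['camera_matrix']
h.calibration=lambda n:{'camera_matrix':K,'extrinsics':np.r_[np.c_[R,[.5292,-.0621,.4105]],[[0,0,0,1]]]}
print(h.onz('wrist',(268.5,162.5),.006))
```

```text
[0.5885 0.0557 0.1087] [-3.1408 -0.0024  3.1378]
0.8 [249.5, 208.1] [ 0.5949 -0.0035  0.    ]
[{'rect': [218.8, 179.2, 276.8, 235.8], 'score': 0.65}]
[ 0.5931 -0.0025  0.006 ]
[ 0.5919 -0.0067  0.006 ]
```

View pics/w9.png

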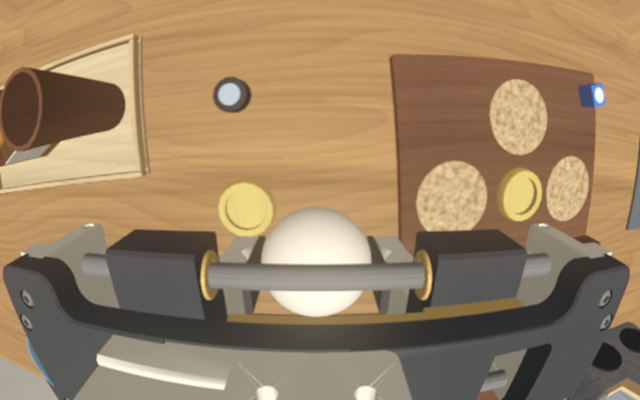

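The stand ring is clear at (247,208), with the ball between the fingers. Move over the stand.

>>> arm_command(
  commands=[
    {"tx":0,"ty":-0.04,"tz":0,"twist":0},
    {"tx":-0.005,"ty":-0.1,"tz":0,"twist":0},
    {"tx":-0.005,"ty":-0.17,"tz":0,"twist":0},
    {"tx":-0.005,"ty":-0.23,"tz":0,"twist":0},
    {"tx":-0.005,"ty":-0.262,"tz":0,"twist":0},
    {"tx":-0.005,"ty":-0.262,"tz":0,"twist":0},
    {"tx":-0.005,"ty":-0.262,"tz":0,"twist":0},
    {"tx":-0.005,"ty":-0.262,"tz":0,"twist":0},
  ],
)

```text
t: 32.12
eef_pos: [0.5911, -0.0056, 0.1097]
ee_rot: [3.141, 0.0, 3.141]
force: [-0.2, -0.7, -1.7]
width: 0.0557
gripper_force: 25.0
```

Run:
```python
from h import *
import h
np.set_printoptions(precision=4,suppress=True)
print(get_state()['eef_pos'])
T=np.load('T9.npy');K=calibration('wrist')['camera_matrix']
h.calibration=lambda n:{'camera_matrix':K,'extrinsics':T}
print(h.onz('wrist',(247,208.5),.010))
for p in[(518,116),(451,199),(520,194)]:print(h.onz('wrist',p,.015))
```

```text
[ 0.5911 -0.0056  0.1097]
[ 0.5929 -0.0023  0.01  ]
[0.5024 0.2489 0.015 ]
[0.5833 0.1807 0.015 ]
[0.578  0.2604 0.015 ]
```

>>> arm_command(
  commands=[
    {"tx":-0.003,"ty":0,"tz":0.03,"twist":0},
    {"tx":-0.003,"ty":0,"tz":0.09,"twist":0},
    {"tx":-0.003,"ty":0,"tz":0.17,"twist":0},
    {"tx":-0.003,"ty":0,"tz":0.24,"twist":0},
    {"tx":-0.003,"ty":0,"tz":0.3,"twist":0},
    {"tx":-0.003,"ty":0,"tz":0.335,"twist":0},
    {"tx":-0.003,"ty":0,"tz":0.352,"twist":0},
    {"tx":-0.003,"ty":0,"tz":0.358,"twist":0},
  ],
)

```text
t: 32.78
eef_pos: [0.5924, -0.006, 0.0201]
ee_rot: [-3.141, 0.0, 3.141]
force: [1.6, -0.2, 0.2]
width: 0.0555
gripper_force: 25.0
```

>>> arm_command(
  commands=[
    {"tx":0,"ty":0,"tz":0.002,"twist":0},
    {"tx":0,"ty":0,"tz":0.004,"twist":0},
    {"tx":0,"ty":0,"tz":0.006,"twist":0},
    {"tx":0,"ty":0,"tz":0.008,"twist":0},
    {"tx":0,"ty":0,"tz":0.01,"twist":0},
    {"tx":0,"ty":0,"tz":0.01,"twist":0},
    {"tx":0,"ty":0,"tz":0.01,"twist":0},
    {"tx":0,"ty":0,"tz":0.01,"twist":0},
  ],
)

```text
t: 33.45
eef_pos: [0.5932, -0.0061, 0.0192]
ee_rot: [3.141, 0.003, 3.141]
force: [2.1, 0.0, 5.5]
width: 0.0556
gripper_force: 25.0
```

>>> arm_command(
  commands=[
    {"tx":0,"ty":0,"tz":0,"twist":0},
    {"tx":0,"ty":0,"tz":0,"twist":0},
    {"tx":0,"ty":0,"tz":0,"twist":0},
    {"tx":0,"ty":0,"tz":0,"twist":0},
    {"tx":0,"ty":0,"tz":0,"twist":0},
    {"tx":0,"ty":0,"tz":0,"twist":0},
    {"tx":0,"ty":0,"tz":0,"twist":0},
    {"tx":0,"ty":0,"tz":0,"twist":0},
  ],
  claw=1,
)

```text
t: 34.12
eef_pos: [0.5917, -0.0064, 0.0177]
ee_rot: [-3.142, -0.0, 3.14]
force: [0.0, -0.2, 0.7]
width: 0.0873
gripper_force: 0.0
```

>>> arm_command(
  commands=[
    {"tx":0,"ty":0,"tz":-0.05,"twist":0},
    {"tx":0,"ty":0,"tz":-0.14,"twist":0},
    {"tx":0,"ty":0,"tz":-0.26,"twist":0},
    {"tx":0,"ty":0,"tz":-0.4,"twist":0},
    {"tx":0,"ty":0,"tz":-0.54,"twist":0},
    {"tx":0,"ty":0,"tz":-0.68,"twist":0},
    {"tx":0,"ty":0,"tz":-0.75,"twist":0},
    {"tx":0,"ty":0,"tz":-0.76,"twist":0},
  ],
)

```text
t: 34.78
eef_pos: [0.5938, -0.0061, 0.2128]
ee_rot: [3.14, 0.007, 3.141]
force: [0.3, 0.1, -0.3]
width: 0.0878
gripper_force: 0.0
```

Run:
```python
from h import *
np.set_printoptions(precision=4,suppress=True)
print(get_state()['eef_pos'],get_state()['ee_rot']);snap('wrist','w10.png')
for q,z in(('cueball',.034),('dicecup',.005)):
  for k in spot_point(q,'wrist')[:1]: print(q,k['score'],k['uv'],onz('wrist',k['uv'],z))
for c in('scene','side'):
  snap(c,c+'10.png')
  for q,z in(('cueball',.034),('shaker',.005),('bottle',.005),('dicecup',.005)):
    for k in spot_point(q,c)[:1]: print(c,q,k['score'],k['uv'],onz(c,k['uv'],z))
cv2.imwrite('pics/z10.png',np.hstack([cv2.resize(cv2.imread('pics/w10.png'),(480,300)),cv2.resize(cv2.imread('pics/side10.png')[100:320,180:420],(320,300))]))
```

```text
[ 0.5938 -0.0061  0.2128] [3.1404 0.0074 3.1409]
cueball 0.71 [316.6, 185.1] [ 0.5913 -0.0048  0.034 ]
dicecup 0.71 [200.1, 94.5] [ 0.4827 -0.1449  0.005 ]
scene cueball 0.95 [339.4, 240.7] [ 0.5964 -0.0099  0.034 ]
scene shaker 0.83 [219.3, 333.9] [ 0.5025 -0.3203  0.005 ]
scene bottle 0.75 [241.6, 301.7] [ 0.496  -0.2398  0.005 ]
side cueball 0.72 [295.8, 193.5] [ 0.5902 -0.0139  0.034 ]
side shaker 0.76 [390.7, 155.8] [ 0.4972 -0.3308  0.005 ]
side bottle 0.84 [377.7, 170.4] [ 0.4916 -0.2531  0.005 ]
side dicecup 0.59 [356.6, 191.1] [ 0.4898 -0.1477  0.005 ]
```

View pics/z10.png

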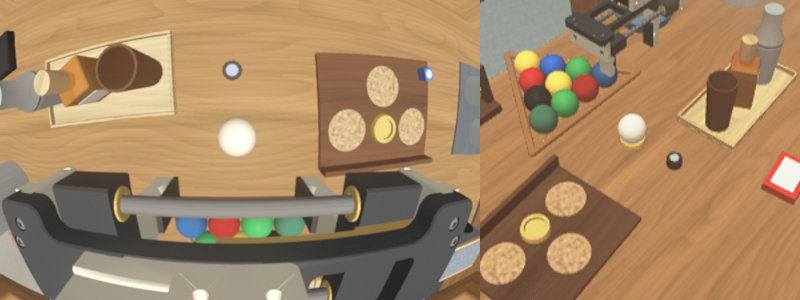

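The ball sits seated on the stand, and all three things stand upright in the tray. Now bring the cup back.

>>> arm_command(
  commands=[
    {"tx":0.05,"ty":-0.07,"tz":0,"twist":-0.035},
    {"tx":0.11,"ty":-0.16,"tz":0,"twist":-0.07},
    {"tx":0.18,"ty":-0.26,"tz":0,"twist":-0.105},
    {"tx":0.25,"ty":-0.36,"tz":0,"twist":-0.14},
    {"tx":0.32,"ty":-0.46,"tz":0,"twist":-0.175},
    {"tx":0.37,"ty":-0.53,"tz":0,"twist":-0.21},
    {"tx":0.402,"ty":-0.576,"tz":0,"twist":-0.245},
    {"tx":0.402,"ty":-0.576,"tz":0,"twist":-0.28},
  ],
)

```text
t: 36.1
eef_pos: [0.4894, -0.152, 0.2081]
ee_rot: [-3.142, 0.0, -2.26]
force: [0.4, -0.0, -0.7]
width: 0.0879
gripper_force: 0.0
```

>>> arm_command(
  commands=[
    {"tx":0,"ty":0,"tz":0,"twist":-0.035},
    {"tx":0,"ty":0,"tz":0,"twist":-0.07},
    {"tx":0,"ty":0,"tz":0,"twist":-0.105},
    {"tx":0,"ty":0,"tz":0,"twist":-0.14},
    {"tx":0,"ty":0,"tz":0,"twist":-0.175},
    {"tx":0,"ty":0,"tz":0,"twist":-0.21},
    {"tx":0,"ty":0,"tz":0,"twist":-0.22},
    {"tx":0,"ty":0,"tz":0,"twist":-0.22},
  ],
)

```text
t: 36.77
eef_pos: [0.4911, -0.1502, 0.2078]
ee_rot: [-3.142, 0.0, -1.571]
force: [-0.2, -0.4, -0.7]
width: 0.0873
gripper_force: 0.0
```

>>> arm_command(
  commands=[
    {"tx":0,"ty":0,"tz":0,"twist":0},
    {"tx":0,"ty":0,"tz":0,"twist":0},
    {"tx":0,"ty":0,"tz":0,"twist":0},
    {"tx":0,"ty":0,"tz":0,"twist":0},
    {"tx":0,"ty":0,"tz":0,"twist":0},
    {"tx":0,"ty":0,"tz":0,"twist":0},
    {"tx":0,"ty":0,"tz":0,"twist":0},
    {"tx":0,"ty":0,"tz":0,"twist":0},
  ],
)

```text
t: 37.43
eef_pos: [0.4911, -0.1502, 0.2078]
ee_rot: [3.142, 0.0, -1.572]
force: [0.4, 0.1, -0.2]
width: 0.0875
gripper_force: 0.0
```

Run:
```python
from h import *
np.set_printoptions(precision=4,suppress=True)
print(get_state()['eef_pos'],get_state()['ee_rot']);snap('wrist','w11.png')
for q,z in(('dicecup',.005),('bottle',.005),('shaker',.005)):
  for k in spot_point(q,'wrist')[:1]: print(q,k['score'],k['uv'],onz('wrist',k['uv'],z))
```

```text
[ 0.4911 -0.1502  0.2078] [ 3.1416  0.     -1.572 ]
dicecup 0.97 [315.9, 179.2] [ 0.4902 -0.1514  0.005 ]
bottle 0.94 [310.1, 105.0] [ 0.4968 -0.239   0.005 ]
shaker 0.62 [310.8, 108.9] [ 0.496  -0.2345  0.005 ]
```

>>> arm_command(
  commands=[
    {"tx":0,"ty":0,"tz":0.05,"twist":0},
    {"tx":0,"ty":0,"tz":0.12,"twist":0},
    {"tx":0,"ty":0,"tz":0.2,"twist":0},
    {"tx":0,"ty":0,"tz":0.29,"twist":0},
    {"tx":0,"ty":0,"tz":0.37,"twist":0},
    {"tx":0,"ty":0,"tz":0.43,"twist":0},
    {"tx":0,"ty":0,"tz":0.465,"twist":0},
    {"tx":0,"ty":0,"tz":0.467,"twist":0},
  ],
)

```text
t: 38.3
eef_pos: [0.49, -0.1502, 0.0894]
ee_rot: [3.138, -0.0, -1.572]
force: [-0.9, 0.4, 1.0]
width: 0.0875
gripper_force: 0.0
```

>>> arm_command(
  commands=[
    {"tx":0,"ty":0,"tz":0,"twist":0},
    {"tx":0,"ty":0,"tz":0,"twist":0},
    {"tx":0,"ty":0,"tz":0,"twist":0},
    {"tx":0,"ty":0,"tz":0,"twist":0},
    {"tx":0,"ty":0,"tz":0,"twist":0},
    {"tx":0,"ty":0,"tz":0,"twist":0},
    {"tx":0,"ty":0,"tz":0,"twist":0},
    {"tx":0,"ty":0,"tz":0,"twist":0},
  ],
  claw=0,
  grip_force=20,
)

```text
t: 38.97
eef_pos: [0.4913, -0.1503, 0.0917]
ee_rot: [-3.141, -0.0, -1.572]
force: [-1.5, 0.1, 7.1]
width: 0.0596
gripper_force: 20.0
```

>>> arm_command(
  commands=[
    {"tx":0,"ty":0,"tz":-0.02,"twist":0},
    {"tx":0,"ty":0,"tz":-0.06,"twist":0},
    {"tx":0,"ty":0,"tz":-0.12,"twist":0},
    {"tx":0,"ty":0,"tz":-0.2,"twist":0},
    {"tx":0,"ty":0,"tz":-0.28,"twist":0},
    {"tx":0,"ty":0,"tz":-0.35,"twist":0},
    {"tx":0,"ty":0,"tz":-0.39,"twist":0},
    {"tx":0,"ty":0,"tz":-0.4,"twist":0},
  ],
)

```text
t: 39.63
eef_pos: [0.4921, -0.1503, 0.1934]
ee_rot: [-3.138, 0.0, -1.572]
force: [0.9, -0.5, -1.9]
width: 0.0597
gripper_force: 20.0
```

>>> arm_command(
  commands=[
    {"tx":-0.04,"ty":-0.01,"tz":0,"twist":0},
    {"tx":-0.13,"ty":-0.02,"tz":0,"twist":0},
    {"tx":-0.26,"ty":-0.04,"tz":0,"twist":0},
    {"tx":-0.4,"ty":-0.07,"tz":0,"twist":0},
    {"tx":-0.54,"ty":-0.09,"tz":0,"twist":0},
    {"tx":-0.68,"ty":-0.11,"tz":0,"twist":0},
    {"tx":-0.82,"ty":-0.135,"tz":0,"twist":0},
    {"tx":-0.956,"ty":-0.159,"tz":0,"twist":0},
  ],
)

```text
t: 40.3
eef_pos: [0.5303, 0.0909, 0.1898]
ee_rot: [3.14, -0.001, -1.572]
force: [0.6, -0.2, -1.1]
width: 0.0599
gripper_force: 20.0
```

>>> arm_command(
  commands=[
    {"tx":-0.15,"ty":-0.025,"tz":0,"twist":0},
    {"tx":-0.3,"ty":-0.05,"tz":0,"twist":0},
    {"tx":-0.45,"ty":-0.075,"tz":0,"twist":0},
    {"tx":-0.6,"ty":-0.1,"tz":0,"twist":0},
    {"tx":-0.74,"ty":-0.12,"tz":0,"twist":0},
    {"tx":-0.88,"ty":-0.145,"tz":0,"twist":0},
    {"tx":-0.957,"ty":-0.159,"tz":0,"twist":0},
    {"tx":-0.957,"ty":-0.159,"tz":0,"twist":0},
  ],
)

```text
t: 40.97
eef_pos: [0.5706, 0.3322, 0.1882]
ee_rot: [3.14, -0.001, -1.569]
force: [0.5, 0.8, -1.7]
width: 0.0594
gripper_force: 20.0
```

>>> arm_command(
  commands=[
    {"tx":0,"ty":0,"tz":0,"twist":0},
    {"tx":0,"ty":0,"tz":0,"twist":0},
    {"tx":0,"ty":0,"tz":0,"twist":0},
    {"tx":0,"ty":0,"tz":0,"twist":0},
    {"tx":0,"ty":0,"tz":0,"twist":0},
    {"tx":0,"ty":0,"tz":0,"twist":0},
    {"tx":0,"ty":0,"tz":0,"twist":0},
    {"tx":0,"ty":0,"tz":0,"twist":0},
  ],
)

```text
t: 41.63
eef_pos: [0.5712, 0.3277, 0.1913]
ee_rot: [-3.141, 0.0, -1.572]
force: [0.4, -0.2, -2.5]
width: 0.0596
gripper_force: 20.0
```

>>> arm_command(
  commands=[
    {"tx":0,"ty":0,"tz":0.03,"twist":0},
    {"tx":0,"ty":0,"tz":0.09,"twist":0},
    {"tx":0,"ty":0,"tz":0.16,"twist":0},
    {"tx":0,"ty":0,"tz":0.23,"twist":0},
    {"tx":0,"ty":0,"tz":0.29,"twist":0},
    {"tx":0,"ty":0,"tz":0.325,"twist":0},
    {"tx":0,"ty":0,"tz":0.345,"twist":0},
    {"tx":0,"ty":0,"tz":0.352,"twist":0},
  ],
)

```text
t: 42.3
eef_pos: [0.5709, 0.3277, 0.1021]
ee_rot: [3.141, -0.001, -1.572]
force: [0.7, -0.7, -1.4]
width: 0.0593
gripper_force: 20.0
```

>>> arm_command(
  commands=[
    {"tx":0,"ty":0,"tz":0.002,"twist":0},
    {"tx":0,"ty":0,"tz":0.004,"twist":0},
    {"tx":0,"ty":0,"tz":0.006,"twist":0},
    {"tx":0,"ty":0,"tz":0.008,"twist":0},
    {"tx":0,"ty":0,"tz":0.008,"twist":0},
    {"tx":0,"ty":0,"tz":0.008,"twist":0},
    {"tx":0,"ty":0,"tz":0.008,"twist":0},
    {"tx":0,"ty":0,"tz":0.008,"twist":0},
  ],
)

```text
t: 42.97
eef_pos: [0.5715, 0.3282, 0.1018]
ee_rot: [-3.141, 0.001, -1.572]
force: [-1.5, 0.3, 3.2]
width: 0.0594
gripper_force: 20.0
```

>>> arm_command(
  commands=[
    {"tx":0,"ty":0,"tz":0,"twist":0},
    {"tx":0,"ty":0,"tz":0,"twist":0},
    {"tx":0,"ty":0,"tz":0,"twist":0},
    {"tx":0,"ty":0,"tz":0,"twist":0},
    {"tx":0,"ty":0,"tz":0,"twist":0},
    {"tx":0,"ty":0,"tz":0,"twist":0},
    {"tx":0,"ty":0,"tz":0,"twist":0},
    {"tx":0,"ty":0,"tz":0,"twist":0},
  ],
  claw=1,
)

```text
t: 43.63
eef_pos: [0.5711, 0.3279, 0.101]
ee_rot: [3.142, -0.0, -1.572]
force: [0.4, 0.5, -0.4]
width: 0.0878
gripper_force: 0.0
```

>>> arm_command(
  commands=[
    {"tx":0,"ty":0,"tz":-0.08,"twist":0},
    {"tx":0,"ty":0,"tz":-0.2,"twist":0},
    {"tx":0,"ty":0,"tz":-0.34,"twist":0},
    {"tx":0,"ty":0,"tz":-0.46,"twist":0},
    {"tx":0.05,"ty":0,"tz":-0.54,"twist":0},
    {"tx":0.14,"ty":0,"tz":-0.56,"twist":0},
    {"tx":0.26,"ty":0,"tz":-0.56,"twist":0},
    {"tx":0.4,"ty":0,"tz":-0.56,"twist":0},
  ],
)

```text
t: 44.3
eef_pos: [0.5711, 0.228, 0.2417]
ee_rot: [-3.14, 0.001, -1.57]
force: [-0.5, -0.8, -0.7]
width: 0.0875
gripper_force: 0.0
```

>>> arm_command(
  commands=[
    {"tx":0.15,"ty":0.025,"tz":0,"twist":0},
    {"tx":0.3,"ty":0.05,"tz":0,"twist":0},
    {"tx":0.46,"ty":0.075,"tz":0,"twist":0},
    {"tx":0.62,"ty":0.1,"tz":0,"twist":0},
    {"tx":0.78,"ty":0.13,"tz":0,"twist":0},
    {"tx":0.92,"ty":0.15,"tz":0,"twist":0},
    {"tx":1,"ty":0.16,"tz":0,"twist":0},
    {"tx":1,"ty":0.16,"tz":0,"twist":0},
  ],
  claw=0.7,
)

```text
t: 44.97
eef_pos: [0.5297, -0.0253, 0.2415]
ee_rot: [-3.141, -0.0, -1.575]
force: [0.2, -0.3, -0.9]
width: 0.0614
gripper_force: 0.0
```

>>> arm_command(
  commands=[
    {"tx":0.15,"ty":0.025,"tz":0,"twist":0},
    {"tx":0.3,"ty":0.05,"tz":0,"twist":0},
    {"tx":0.46,"ty":0.075,"tz":0,"twist":0},
    {"tx":0.62,"ty":0.1,"tz":0,"twist":0},
    {"tx":0.76,"ty":0.13,"tz":0,"twist":0},
    {"tx":0.866,"ty":0.142,"tz":0,"twist":0},
    {"tx":0.866,"ty":0.142,"tz":0,"twist":0},
    {"tx":0.866,"ty":0.142,"tz":0,"twist":0},
  ],
)

```text
t: 45.63
eef_pos: [0.4947, -0.2395, 0.2408]
ee_rot: [3.141, 0.0, -1.575]
force: [-0.3, 0.4, 1.6]
width: 0.0614
gripper_force: 0.0
```

Run:
```python
from h import *
np.set_printoptions(precision=4,suppress=True)
print(get_state()['eef_pos']);snap('wrist','w12.png')
for q,z in(('bottle',.005),('shaker',.005)):
  for k in spot_point(q,'wrist')[:1]: print(q,k['score'],k['uv'],onz('wrist',k['uv'],z))
for c in('scene','side'):
  grab_frame(c)
  for k in spot_point('dicecup',c)[:1]: print(c,k['score'],k['uv'],onz(c,k['uv'],.015))
```

```text
[ 0.4947 -0.2395  0.2408]
bottle 0.92 [314.7, 177.9] [ 0.4958 -0.2344  0.005 ]
scene 0.58 [400.3, 145.6] [0.5693 0.3248 0.015 ]
side 0.79 [198.2, 292.1] [0.5685 0.3239 0.015 ]
```

>>> arm_command(
  commands=[
    {"tx":0,"ty":0,"tz":0.05,"twist":0},
    {"tx":0,"ty":0,"tz":0.12,"twist":0},
    {"tx":0,"ty":0,"tz":0.2,"twist":0},
    {"tx":0,"ty":0,"tz":0.29,"twist":0},
    {"tx":0,"ty":0,"tz":0.38,"twist":0},
    {"tx":0,"ty":0,"tz":0.45,"twist":0},
    {"tx":0,"ty":0,"tz":0.489,"twist":0},
    {"tx":0,"ty":0,"tz":0.489,"twist":0},
  ],
)

```text
t: 46.65
eef_pos: [0.4938, -0.2378, 0.1168]
ee_rot: [3.138, 0.001, -1.572]
force: [-0.8, -0.5, -0.9]
width: 0.0617
gripper_force: 0.0
```

>>> arm_command(
  commands=[
    {"tx":0,"ty":0,"tz":0,"twist":0},
    {"tx":0,"ty":0,"tz":0,"twist":0},
    {"tx":0,"ty":0,"tz":0,"twist":0},
    {"tx":0,"ty":0,"tz":0,"twist":0},
    {"tx":0,"ty":0,"tz":0,"twist":0},
    {"tx":0,"ty":0,"tz":0,"twist":0},
    {"tx":0,"ty":0,"tz":0,"twist":0},
    {"tx":0,"ty":0,"tz":0,"twist":0},
  ],
  claw=0,
  grip_force=40,
)

```text
t: 47.32
eef_pos: [0.4953, -0.2386, 0.1195]
ee_rot: [-3.141, -0.0, -1.572]
force: [-0.8, 0.7, 6.9]
width: 0.0312
gripper_force: 40.0
```

>>> arm_command(
  commands=[
    {"tx":0,"ty":0,"tz":-0.02,"twist":0},
    {"tx":0,"ty":0,"tz":-0.06,"twist":0},
    {"tx":0,"ty":0,"tz":-0.11,"twist":0},
    {"tx":0,"ty":0,"tz":-0.17,"twist":0},
    {"tx":0,"ty":0,"tz":-0.23,"twist":0},
    {"tx":0,"ty":0,"tz":-0.28,"twist":0},
    {"tx":0,"ty":0,"tz":-0.31,"twist":0},
    {"tx":0,"ty":0,"tz":-0.32,"twist":0},
  ],
)

```text
t: 47.98
eef_pos: [0.4954, -0.2385, 0.2002]
ee_rot: [-3.14, -0.0, -1.572]
force: [0.4, -0.5, -4.2]
width: 0.0314
gripper_force: 40.0
```

>>> arm_command(
  commands=[
    {"tx":-0.04,"ty":0,"tz":0,"twist":0},
    {"tx":-0.13,"ty":0,"tz":0,"twist":0},
    {"tx":-0.26,"ty":0,"tz":0,"twist":0},
    {"tx":-0.4,"ty":-0.01,"tz":0,"twist":0},
    {"tx":-0.54,"ty":-0.01,"tz":0,"twist":0},
    {"tx":-0.68,"ty":-0.01,"tz":0,"twist":0},
    {"tx":-0.82,"ty":-0.017,"tz":0,"twist":0},
    {"tx":-0.97,"ty":-0.017,"tz":0,"twist":0},
  ],
)

```text
t: 48.65
eef_pos: [0.4985, 0.0057, 0.198]
ee_rot: [3.14, -0.0, -1.572]
force: [0.8, 0.3, -5.6]
width: 0.0311
gripper_force: 40.0
```

>>> arm_command(
  commands=[
    {"tx":-0.15,"ty":0,"tz":0,"twist":0},
    {"tx":-0.3,"ty":0,"tz":0,"twist":0},
    {"tx":-0.45,"ty":-0.01,"tz":0,"twist":0},
    {"tx":-0.6,"ty":-0.01,"tz":0,"twist":0},
    {"tx":-0.74,"ty":-0.017,"tz":0,"twist":0},
    {"tx":-0.88,"ty":-0.017,"tz":0,"twist":0},
    {"tx":-0.97,"ty":-0.017,"tz":0,"twist":0},
    {"tx":-0.97,"ty":-0.017,"tz":0,"twist":0},
  ],
)

```text
t: 49.32
eef_pos: [0.5035, 0.2508, 0.1974]
ee_rot: [3.141, 0.0, -1.569]
force: [1.0, 0.8, -5.3]
width: 0.0314
gripper_force: 40.0
```

>>> arm_command(
  commands=[
    {"tx":0,"ty":0,"tz":0,"twist":0},
    {"tx":0,"ty":0,"tz":0,"twist":0},
    {"tx":0,"ty":0,"tz":0,"twist":0},
    {"tx":0,"ty":0,"tz":0,"twist":0},
    {"tx":0,"ty":0,"tz":0,"twist":0},
    {"tx":0,"ty":0,"tz":0,"twist":0},
    {"tx":0,"ty":0,"tz":0,"twist":0},
    {"tx":0,"ty":0,"tz":0,"twist":0},
  ],
)

```text
t: 49.98
eef_pos: [0.5041, 0.2462, 0.1989]
ee_rot: [-3.141, 0.0, -1.572]
force: [0.1, -0.6, -4.7]
width: 0.0313
gripper_force: 40.0
```

>>> arm_command(
  commands=[
    {"tx":0,"ty":0,"tz":0.03,"twist":0},
    {"tx":0,"ty":0,"tz":0.08,"twist":0},
    {"tx":0,"ty":0,"tz":0.13,"twist":0},
    {"tx":0,"ty":0,"tz":0.18,"twist":0},
    {"tx":0,"ty":0,"tz":0.22,"twist":0},
    {"tx":0,"ty":0,"tz":0.25,"twist":0},
    {"tx":0,"ty":0,"tz":0.265,"twist":0},
    {"tx":0,"ty":0,"tz":0.272,"twist":0},
  ],
)

```text
t: 50.65
eef_pos: [0.5039, 0.2464, 0.1301]
ee_rot: [3.141, -0.001, -1.572]
force: [-0.4, -0.4, -4.2]
width: 0.0315
gripper_force: 40.0
```

>>> arm_command(
  commands=[
    {"tx":0,"ty":0,"tz":0.002,"twist":0},
    {"tx":0,"ty":0,"tz":0.004,"twist":0},
    {"tx":0,"ty":0,"tz":0.006,"twist":0},
    {"tx":0,"ty":0,"tz":0.008,"twist":0},
    {"tx":0,"ty":0,"tz":0.01,"twist":0},
    {"tx":0,"ty":0,"tz":0.01,"twist":0},
    {"tx":0,"ty":0,"tz":0.01,"twist":0},
    {"tx":0,"ty":0,"tz":0.01,"twist":0},
  ],
)

```text
t: 51.32
eef_pos: [0.5046, 0.2471, 0.1296]
ee_rot: [-3.14, 0.001, -1.572]
force: [-2.5, 0.9, 5.7]
width: 0.031
gripper_force: 40.0
```

>>> arm_command(
  commands=[
    {"tx":0,"ty":0,"tz":0,"twist":0},
    {"tx":0,"ty":0,"tz":0,"twist":0},
    {"tx":0,"ty":0,"tz":0,"twist":0},
    {"tx":0,"ty":0,"tz":0,"twist":0},
    {"tx":0,"ty":0,"tz":0,"twist":0},
    {"tx":0,"ty":0,"tz":0,"twist":0},
    {"tx":0,"ty":0,"tz":0,"twist":0},
    {"tx":0,"ty":0,"tz":0,"twist":0},
  ],
  claw=0.7,
)

```text
t: 51.98
eef_pos: [0.5041, 0.2465, 0.1282]
ee_rot: [3.142, -0.0, -1.572]
force: [0.2, 0.7, 0.5]
width: 0.0612
gripper_force: 0.0
```

>>> arm_command(
  commands=[
    {"tx":0,"ty":0,"tz":-0.08,"twist":0},
    {"tx":0,"ty":0,"tz":-0.2,"twist":0},
    {"tx":0,"ty":0,"tz":-0.34,"twist":0},
    {"tx":0,"ty":0,"tz":-0.44,"twist":0},
    {"tx":0.05,"ty":0,"tz":-0.47,"twist":0},
    {"tx":0.14,"ty":0,"tz":-0.47,"twist":0},
    {"tx":0.26,"ty":0,"tz":-0.47,"twist":0},
    {"tx":0.4,"ty":0,"tz":-0.47,"twist":0},
  ],
)

```text
t: 52.65
eef_pos: [0.5037, 0.1461, 0.2456]
ee_rot: [-3.142, 0.0, -1.57]
force: [1.0, 0.4, 0.3]
width: 0.0615
gripper_force: 0.0
```

>>> arm_command(
  commands=[
    {"tx":0.15,"ty":0,"tz":0,"twist":0},
    {"tx":0.3,"ty":0,"tz":0,"twist":0},
    {"tx":0.46,"ty":0,"tz":0,"twist":0},
    {"tx":0.62,"ty":0.01,"tz":0,"twist":0},
    {"tx":0.78,"ty":0.01,"tz":0,"twist":0},
    {"tx":0.92,"ty":0.01,"tz":0,"twist":0},
    {"tx":1,"ty":0.01,"tz":0,"twist":0},
    {"tx":1,"ty":0.01,"tz":0,"twist":0},
  ],
)

```text
t: 53.32
eef_pos: [0.5004, -0.1068, 0.2454]
ee_rot: [3.141, -0.0, -1.575]
force: [-0.1, -0.1, 0.4]
width: 0.0614
gripper_force: 0.0
```

>>> arm_command(
  commands=[
    {"tx":0.15,"ty":0,"tz":0,"twist":0},
    {"tx":0.3,"ty":0,"tz":0,"twist":0},
    {"tx":0.46,"ty":0,"tz":0,"twist":0},
    {"tx":0.62,"ty":0.01,"tz":0,"twist":0},
    {"tx":0.76,"ty":0.01,"tz":0,"twist":0},
    {"tx":0.88,"ty":0.01,"tz":0,"twist":0},
    {"tx":0.88,"ty":0.01,"tz":0,"twist":0},
    {"tx":0.88,"ty":0.01,"tz":0,"twist":0},
  ],
)

```text
t: 53.98
eef_pos: [0.4978, -0.3246, 0.2448]
ee_rot: [3.14, 0.001, -1.575]
force: [-0.0, 0.6, -0.1]
width: 0.0617
gripper_force: 0.0
```

Run:
```python
from h import *
np.set_printoptions(precision=4,suppress=True)
print(get_state()['eef_pos']);snap('wrist','w13.png')
for k in spot_point('shaker','wrist')[:1]: print(k['score'],k['uv'],onz('wrist',k['uv'],.005))
```

```text
[ 0.4978 -0.3246  0.2448]
0.97 [317.0, 177.2] [ 0.4958 -0.3194  0.005 ]
```

>>> arm_command(
  commands=[
    {"tx":0,"ty":0,"tz":0.05,"twist":0},
    {"tx":0,"ty":0,"tz":0.12,"twist":0},
    {"tx":0,"ty":0,"tz":0.2,"twist":0},
    {"tx":0,"ty":0,"tz":0.28,"twist":0},
    {"tx":0,"ty":0,"tz":0.35,"twist":0},
    {"tx":0,"ty":0,"tz":0.4,"twist":0},
    {"tx":0,"ty":0,"tz":0.418,"twist":0},
    {"tx":0,"ty":0,"tz":0.418,"twist":0},
  ],
)

```text
t: 54.75
eef_pos: [0.4981, -0.3222, 0.1405]
ee_rot: [3.14, 0.001, -1.57]
force: [-1.0, 0.2, 0.1]
width: 0.0614
gripper_force: 0.0
```

>>> arm_command(
  commands=[
    {"tx":0,"ty":0,"tz":0,"twist":0},
    {"tx":0,"ty":0,"tz":0,"twist":0},
    {"tx":0,"ty":0,"tz":0,"twist":0},
    {"tx":0,"ty":0,"tz":0,"twist":0},
    {"tx":0,"ty":0,"tz":0,"twist":0},
    {"tx":0,"ty":0,"tz":0,"twist":0},
    {"tx":0,"ty":0,"tz":0,"twist":0},
    {"tx":0,"ty":0,"tz":0,"twist":0},
  ],
  claw=0,
  grip_force=40,
)

```text
t: 55.42
eef_pos: [0.4986, -0.3238, 0.1422]
ee_rot: [-3.141, -0.001, -1.572]
force: [-1.4, 0.1, 5.9]
width: 0.0387
gripper_force: 40.0
```

>>> arm_command(
  commands=[
    {"tx":0,"ty":0,"tz":-0.02,"twist":0},
    {"tx":0,"ty":0,"tz":-0.06,"twist":0},
    {"tx":0,"ty":0,"tz":-0.12,"twist":0},
    {"tx":0,"ty":0,"tz":-0.19,"twist":0},
    {"tx":0,"ty":0,"tz":-0.26,"twist":0},
    {"tx":0,"ty":0,"tz":-0.32,"twist":0},
    {"tx":0,"ty":0,"tz":-0.35,"twist":0},
    {"tx":0,"ty":0,"tz":-0.36,"twist":0},
  ],
)

```text
t: 56.08
eef_pos: [0.4989, -0.3237, 0.2331]
ee_rot: [-3.139, -0.001, -1.572]
force: [-0.1, -0.6, -2.2]
width: 0.0392
gripper_force: 40.0
```

>>> arm_command(
  commands=[
    {"tx":-0.04,"ty":-0.01,"tz":0,"twist":0},
    {"tx":-0.13,"ty":-0.02,"tz":0,"twist":0},
    {"tx":-0.26,"ty":-0.04,"tz":0,"twist":0},
    {"tx":-0.41,"ty":-0.07,"tz":0,"twist":0},
    {"tx":-0.56,"ty":-0.09,"tz":0,"twist":0},
    {"tx":-0.71,"ty":-0.12,"tz":0,"twist":0},
    {"tx":-0.86,"ty":-0.145,"tz":0,"twist":0},
    {"tx":-1,"ty":-0.17,"tz":0,"twist":0},
  ],
)

```text
t: 56.75
eef_pos: [0.5404, -0.0711, 0.2303]
ee_rot: [3.14, 0.0, -1.572]
force: [1.1, -0.7, -2.2]
width: 0.0393
gripper_force: 40.0
```

>>> arm_command(
  commands=[
    {"tx":-0.14,"ty":-0.025,"tz":0,"twist":0},
    {"tx":-0.28,"ty":-0.05,"tz":0,"twist":0},
    {"tx":-0.43,"ty":-0.075,"tz":0,"twist":0},
    {"tx":-0.58,"ty":-0.1,"tz":0,"twist":0},
    {"tx":-0.73,"ty":-0.125,"tz":0,"twist":0},
    {"tx":-0.86,"ty":-0.15,"tz":0,"twist":0},
    {"tx":-0.96,"ty":-0.165,"tz":0,"twist":0},
    {"tx":-1,"ty":-0.172,"tz":0,"twist":0},
  ],
)

```text
t: 57.42
eef_pos: [0.584, 0.1799, 0.2296]
ee_rot: [3.14, -0.001, -1.57]
force: [-0.8, -0.7, -2.4]
width: 0.0391
gripper_force: 40.0
```

>>> arm_command(
  commands=[
    {"tx":-0.01,"ty":0,"tz":0,"twist":0},
    {"tx":-0.01,"ty":0,"tz":0,"twist":0},
    {"tx":-0.01,"ty":0,"tz":0,"twist":0},
    {"tx":-0.01,"ty":0,"tz":0,"twist":0},
    {"tx":-0.01,"ty":0,"tz":0,"twist":0},
    {"tx":-0.01,"ty":0,"tz":0,"twist":0},
    {"tx":-0.01,"ty":0,"tz":0,"twist":0},
    {"tx":-0.01,"ty":0,"tz":0,"twist":0},
  ],
)

```text
t: 58.08
eef_pos: [0.5845, 0.1784, 0.2315]
ee_rot: [-3.141, 0.0, -1.573]
force: [-0.6, 0.1, -2.7]
width: 0.0393
gripper_force: 40.0
```

>>> arm_command(
  commands=[
    {"tx":0,"ty":0,"tz":0.03,"twist":0},
    {"tx":0,"ty":0,"tz":0.08,"twist":0},
    {"tx":0,"ty":0,"tz":0.14,"twist":0},
    {"tx":0,"ty":0,"tz":0.2,"twist":0},
    {"tx":0,"ty":0,"tz":0.25,"twist":0},
    {"tx":0,"ty":0,"tz":0.29,"twist":0},
    {"tx":0,"ty":0,"tz":0.31,"twist":0},
    {"tx":0,"ty":0,"tz":0.316,"twist":0},
  ],
)

```text
t: 58.75
eef_pos: [0.5847, 0.1788, 0.1522]
ee_rot: [-3.141, -0.001, -1.572]
force: [-2.3, -0.5, 8.3]
width: 0.0391
gripper_force: 40.0
```

>>> arm_command(
  commands=[
    {"tx":0,"ty":0,"tz":0.002,"twist":0},
    {"tx":0,"ty":0,"tz":0.004,"twist":0},
    {"tx":0,"ty":0,"tz":0.006,"twist":0},
    {"tx":0,"ty":0,"tz":0.008,"twist":0},
    {"tx":0,"ty":0,"tz":0.01,"twist":0},
    {"tx":0,"ty":0,"tz":0.01,"twist":0},
    {"tx":0,"ty":0,"tz":0.01,"twist":0},
    {"tx":0,"ty":0,"tz":0.01,"twist":0},
  ],
)

```text
t: 59.42
eef_pos: [0.585, 0.179, 0.1522]
ee_rot: [-3.139, 0.001, -1.571]
force: [-4.9, -1.1, 11.8]
width: 0.0394
gripper_force: 40.0
```

Release and retreat upward to a clear pose, then check.

>>> arm_command(
  commands=[
    {"tx":0,"ty":0,"tz":-0.006,"twist":0},
    {"tx":0,"ty":0,"tz":-0.006,"twist":0},
    {"tx":0,"ty":0,"tz":-0.006,"twist":0},
    {"tx":0,"ty":0,"tz":-0.006,"twist":0},
    {"tx":0,"ty":0,"tz":-0.006,"twist":0},
    {"tx":0,"ty":0,"tz":-0.006,"twist":0},
    {"tx":0,"ty":0,"tz":-0.006,"twist":0},
    {"tx":0,"ty":0,"tz":-0.006,"twist":0},
  ],
  claw=0.7,
)

```text
t: 60.08
eef_pos: [0.5845, 0.1789, 0.1511]
ee_rot: [3.141, -0.0, -1.572]
force: [-0.5, -0.3, 0.3]
width: 0.0613
gripper_force: 0.0
```

>>> arm_command(
  commands=[
    {"tx":0,"ty":0,"tz":-0.06,"twist":0},
    {"tx":0,"ty":0,"tz":-0.16,"twist":0},
    {"tx":0,"ty":0,"tz":-0.28,"twist":0},
    {"tx":0,"ty":0,"tz":-0.4,"twist":0},
    {"tx":0,"ty":0,"tz":-0.5,"twist":0},
    {"tx":-0.06,"ty":0,"tz":-0.52,"twist":0},
    {"tx":-0.15,"ty":0,"tz":-0.52,"twist":0},
    {"tx":-0.25,"ty":0,"tz":-0.52,"twist":0},
  ],
)

```text
t: 60.75
eef_pos: [0.5847, 0.2418, 0.2823]
ee_rot: [-3.14, 0.001, -1.574]
force: [-0.1, -0.5, -0.2]
width: 0.0613
gripper_force: 0.0
```

>>> arm_command(
  commands=[
    {"tx":-0.12,"ty":0,"tz":0,"twist":0},
    {"tx":-0.24,"ty":0,"tz":0,"twist":0},
    {"tx":-0.34,"ty":0,"tz":0,"twist":0},
    {"tx":-0.4,"ty":0,"tz":0,"twist":0},
    {"tx":-0.4,"ty":0,"tz":0,"twist":0},
    {"tx":-0.4,"ty":0,"tz":0,"twist":0},
    {"tx":-0.4,"ty":0,"tz":0,"twist":0},
    {"tx":-0.4,"ty":0,"tz":0,"twist":0},
  ],
)

```text
t: 61.42
eef_pos: [0.5847, 0.3405, 0.2814]
ee_rot: [-3.142, -0.0, -1.573]
force: [0.6, 0.8, -0.4]
width: 0.0615
gripper_force: 0.0
```

Run:
```python
from h import *
np.set_printoptions(precision=4,suppress=True)
print(get_state()['eef_pos']);snap('wrist','w14.png');snap('side','d14.png')
for c in('wrist','side'):
  for q,z in(('cueball',.034),('shaker',.015),('bottle',.015),('dicecup',.015)):
    for k in spot_point(q,c)[:1]: print(c,q,k['score'],onz(c,k['uv'],z))
cv2.imwrite('pics/z14.png',np.hstack([cv2.resize(cv2.imread('pics/w14.png')[:260,160:480],(400,325)),cv2.resize(cv2.imread('pics/d14.png')[160:350,130:364],(400,325))]))
```

```text
[0.5847 0.3405 0.2814]
wrist shaker 0.72 [0.5814 0.1848 0.015 ]
wrist bottle 0.6 [0.5477 0.2549 0.015 ]
wrist dicecup 0.69 [0.5698 0.3334 0.015 ]
side cueball 0.57 [ 0.6011 -0.0166  0.034 ]
side shaker 0.55 [0.5973 0.1664 0.015 ]
side bottle 0.84 [0.5041 0.2374 0.015 ]
side dicecup 0.83 [0.5653 0.3286 0.015 ]
```

View pics/z14.png

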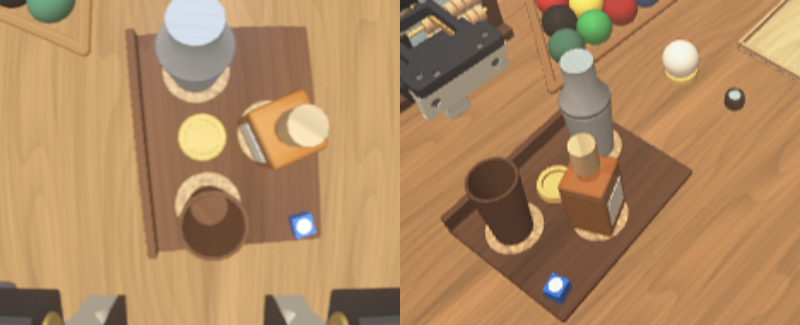

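The final view shows all three upright on their own coasters, the ball on the stand, and the chalk and tip shaper where they were.

```bash
python3 -c "from station import *;print(job_done())"
```

```text
the job is handed in; nothing more can be done
None
```

The job is done and handed in at about 62 s: the three things went into the tray, the ball moved to the brass stand, and the cup, bottle and shaker are back upright on their own coasters, with the chalk and tip shaper not touched.

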